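# Load the two crown blanks into the rotary magazine

### The arm

A 7-joint arm with a two-finger parallel gripper is mounted at the origin on a cart in front of the work surface, level with it; the furniture and walls round the work are solid. World frame = base frame: x ahead of the robot, y to its left, z up, the work surface at z = 0. Lengths are in mm, angles in rad, forces in N, time in s.
With the tool pointing down it reaches from about 400 to 875 mm from the base axis. Payload 4.4 kg.
Tool frame: the origin (TCP) lies on the centre line of the jaws, within the pads' length; the fingertips stand 14 mm ahead of it and the grasp point (between the pads) lies 5 mm behind it (tips_ahead is the distance from the TCP to the fingertips, in mm); z points along the fingers, y is the line along which they close (so a half turn about z gives the same grasp; the last joint's range is limited). The gripper opens to 85 mm and grips with 20 to 120 N. Pads are 22 mm wide; open, the fingers measure 114 mm over their backs; the gripper's body (76 mm by 85 mm) begins 54 mm behind the grasp point. The pads swing forward as they close: fully open they stand 13 mm farther back than shut.
Start: joints at [1.21, 0.628, 0.038, 1.517, -0.027, 0.996, -0.02], TCP at [188.884, -621.965, 245.313] pointing down, gripper open.
Joint ranges: [-3.06, 3.06], [-0.37, 2.12], [-1.25, 1.32], [0.18, 2.47], [-1.1, 4.24], [0.23, 1.98], [-2.94, 2.94]. Speed limits (rad/s): [2.57, 2.57, 3.14, 3.14, 3.14, 3.14, 3.14].

### API

Orientations are given as [roll, pitch, yaw] about the fixed x, y, z axes, in that order (R = Rz(yaw) Ry(pitch) Rx(roll)).
In Python, from cell import * gives the robot as it stands.
- The arm moves only by the tool move_arm, never from a script. Its argument "rows" is text: rows parted by semicolons, each of 7 numbers parted by spaces: the shift along the tool's x, y, z scaled (see below), then the turn, a rotation vector about the tool's x, y, z scaled (see below), then the closure, from -1 (fully open) to 1 (shut). A call has 1 to 12 rows; each row is the pose to reach, as a shift and turn from the pose commanded when the call began, along the tool's axes at that moment; what a row does not reach only later rows make up. The controller multiplies each number of a shift by 0.3 m and each number of a turn by pi/2 rad. A row lasts 1/12 s, in which the tool goes at most 41.7 mm and 7.16 degrees, less where a joint would pass 70% of its speed; a pose out of reach is approached as far as the arm can. A call with a number of a shift or a turn outside -1 to 1 is refused whole. A call with a gripper value outside its range is refused whole. The fingers move at their own pace and stop on an object; the grip force is fixed at half the most. Time passes only in rows, so rows that repeat a pose let the fingers close. It gives the time, the measured TCP pose, the force, the opening and the grip force at its end, in the units of the state.
- read_state(): the state, without advancing time (a new reading comes with each control period).
- get_image(name): name is "scene" or "top" or "wrist"; returns a dict with "img" (480x640x3 uint8, red, green, blue), "vfov" (degrees; the focal length in pixels is half the picture's height over the tangent of half this angle, whatever the lens; pixels are square), "cx", "cy" (the principal point, pixels), "extrinsics" (4x4, takes a point from camera to world coordinates); the wrist camera has in their place "T_tool_cam" (4x4, takes a point from camera to tool coordinates, whose origin is the TCP and whose axes are the flange's). Camera axes: x right, y up, looking along -z (the intrinsics and any distortion apply to the point x, -y, -z); pixel columns grow to the right and rows downward; lengths in mm; the calibration is good to about 2 mm. The wrist camera is an equidistant fisheye: a pixel r from the principal point sees the ray r / f radians off the axis. A picture is of the moment at which its call begins: read the wrist's pose just before it. There is no depth.
- finish_job(): hands the job in; it is judged then, once.
The state is a dict: "clock": time; "qpos": joint angles; "qd": joint speeds; "tau": joint torques, N m; "eef_pos": TCP position; "tool_rot": TCP orientation; "force": force on the tool from outside, world axes, zero at the start; "torque": the same for the moment, N m; "width": finger opening in mm; "gripper_force": force on a finger pad.
Only numpy, scipy, OpenCV 4.12 (cv2) and the standard library are available. Lean on these libraries where they do the work, as an engineer would, in place of code of your own. Each camera call takes 0.05 s, during which the arm holds its last target. There are 200 camera calls.

### The job

Load the leaning magazine with the two crown blanks that stand upright on the bench: crank the wheel counter-clockwise until a cup comes into the gap of the cover, drop one blank into it flat end down so that it lies fully home, crank on to the other cup and drop in the second. Then crank on until the wheel comes up against its end stop, and let go. Leave the lying crowns, the jar and the bottle where they are.

Things in the scene. Friction and masses are not known exactly. Their poses are not given: they have to be found in the camera images.
- blank_1: Tooth-coloured crown blank, standing on its wide flat end: 28 mm tall, about 11 mm across the foot, grasped across 8 mm (flats along its own x and y axes). Origin at the centre of the flat end (underside when standing), z along its length. Identical to blank_2; either blank may go into either cup.
- blank_2: The second crown blank, same as blank_1.
- magazine: Magazine, foot 150 x 130 mm, 160 mm high. Origin on the bench under the foot (x = -65 to 85 mm), front -x. A wheel (112 mm diameter, axis leaning 30 degrees to the front) carries two cups half a turn apart, 42 mm from its axis. A fixed aluminium cover ring (radii 27 to 58 mm, 3 to 6 mm above the cup rims, on four posts) hides the cups, save for a 72 degree gap at the low front.
- window (a point): Fixed point in the middle of the cover's gap, level with the cover's top face, 42 mm from the wheel axis. Its z axis is the wheel axis, pointing up and leaning 30 degrees to the front; its x axis points uphill away from the front, y to the left. A cup can be loaded when its centre is under this point.
- hub (a point): Fixed point on the wheel axis, at the height to grip the crank's handle (36 mm above the cover's top face). Axes as for window.
- pocket_a (a point): Centre of the inner floor of one cup; z along the cup. Moves with the wheel. Cup: bore 16 mm, widening to 21 mm in the top 5 mm, inner depth 30 mm, rim 3 mm below the underside of the cover (whose top face is 36 mm above this point). A seated blank ends 2 mm below the rim.
- pocket_b (a point): The same for the other cup, half a turn away.
- crank (a point): Point on the crank's grip, 36 mm above the cover's top face, 40 mm from the axis, a quarter turn clockwise (from above) from pocket_a; moves with the wheel. Grip: black rod 12 mm in diameter, 30 mm long (12 to 42 mm above that face), parallel to the wheel axis, spinning freely. The flat crank arm under it lies 5 to 11 mm above the cover: keep the fingertips above it.
- wheel (a joint): Wheel angle in rad, growing counter-clockwise seen from above; 0.1 to 0.7 at the start, both cups hidden. pocket_a is in mid-gap at 1.80, pocket_b at 4.94. A hard end stop (to be felt) comes 1.2 to 1.4 rad after that, both cups hidden again. Friction holds the wheel where it is left; turning takes a few N at the grip.
- crown_long: Bystander: crown lying on its side, 10 x 36 x 10 mm, long along its y, origin at the centre of its underside.
- crown_short: Bystander: crown lying on its side, 9 x 24 x 8 mm, long along its y, origin at the centre of its underside.
- jar: Bystander: round jar with a white lid, 48 mm diameter, 58 mm high, origin at the centre of its underside.
- bottle: Bystander: dropper bottle, 26 mm diameter, 73 mm high, origin at the centre of its underside.

How it is judged:
By the outcome, as a careful person would: the job done as asked, in the order asked, and still so for the second after the job is handed in, with the robot touching nothing.
It also fails if it takes over 72 s, if anything falls off the work surface, if the arm or the gripper's body presses on something with over 40 N, if the wrist force passes 120 N, or if a joint passes its speed limit or range.

## Working session

There is one attempt and no reset: what is moved stays moved. The work goes in short steps, Python scripts to look and compute and a tool call to move; the robot and the scene stay as the last step left them, time stands still between calls to the robot, and variables do not carry over. Pictures are saved under pics/ and viewed, at most 10 in all, crops included, and the job is handed in when it is done.

Besides the shell and the picture viewer there is one more tool, called by a JSON object that holds its "method" and its "body", one argument or row to a line. move_arm: Moves the arm, as the interface text tells. Its arguments: {"type":"object","properties":{"rows":{"type":"string"}},"required":["rows"]}

```bash
ls; mkdir -p pics; python3 - <<'E'
from cell import *
import cv2
s=read_state();print(s)
for n in ("scene","top"):
    d=get_image(n);cv2.imwrite(f"pics/{n}0.png",d["img"][:,:,::-1]);print(n,d["vfov"],d["cx"],d["cy"],d["extrinsics"].tolist() if hasattr(d["extrinsics"],'tolist') else d["extrinsics"],[k for k in d])
d=get_image("wrist");cv2.imwrite("pics/w0.png",d["img"][:,:,::-1]);print(d["vfov"],d["cx"],d["cy"],d["T_tool_cam"])
E
```

```text
pics
{'clock': 0.0, 'qpos': array([ 1.2101727 ,  0.62933213,  0.03842104,  1.51841831, -0.02701936,
        0.9963365 , -0.01997969]), 'qd': array([-0.00012492,  0.00155381, -0.00010386,  0.00036535, -0.00029719,
       -0.00164634, -0.00139745]), 'tau': array([-8.72351825e-05, -5.63404691e+01,  1.22633614e+00, -1.93445206e+01,
        1.10692374e-02,  1.03214852e-02,  2.29120548e-05]), 'eef_pos': array([ 188.72920024, -621.33105304,  244.3816929 ]), 'tool_rot': array([-3.13961543e+00, -1.81449657e-06,  2.94849181e-01]), 'force': array([-0.97466373, -0.14580025,  0.34088957]), 'torque': array([ 0.00632341,  0.01050551, -0.07117934]), 'gripper_force': 0.0, 'width': 85.52633185629101}
scene 50.59922717319379 312.00416663383334 244.8011766238234 [[-0.8702563828446583, 0.2588001736820737, -0.4191375647925864, 85.2564319272861], [-0.4925214249238092, -0.4722457711106702, 0.7310311742047043, 804.0948675037934], [-0.008744947635735629, 0.8426187760608096, 0.5384395268928827, 611.9257940436498], [0.0, 0.0, 0.0, 1.0]] ['img', 'vfov', 'cx', 'cy', 'extrinsics']
top 49.04589402417463 319.0652410601634 247.19081062176252 [[-0.006807892594194501, 0.9990021984392392, -0.04413909958294648, 433.9908632725324], [-0.9997607646602611, -0.007717314364003871, -0.02046598409403852, 148.7248941283494], [-0.02078619841039263, 0.043989209728915214, 0.998815740456201, 1075.9368536639392], [0.0, 0.0, 0.0, 1.0]] ['img', 'vfov', 'cx', 'cy', 'extrinsics']
65.70646984690485 321.5417847156245 241.6724091503103 [[ 3.16316883e-04  9.60992635e-01  2.76573780e-01  7.03131792e+01]
 [ 9.99999840e-01 -1.74033411e-04 -5.38995441e-04  2.18808542e-01]
 [-4.69837571e-04  2.76573906e-01 -9.60992536e-01 -1.29025937e+02]
 [ 0.00000000e+00  0.00000000e+00  0.00000000e+00  1.00000000e+00]]
```

View pics/scene0.png

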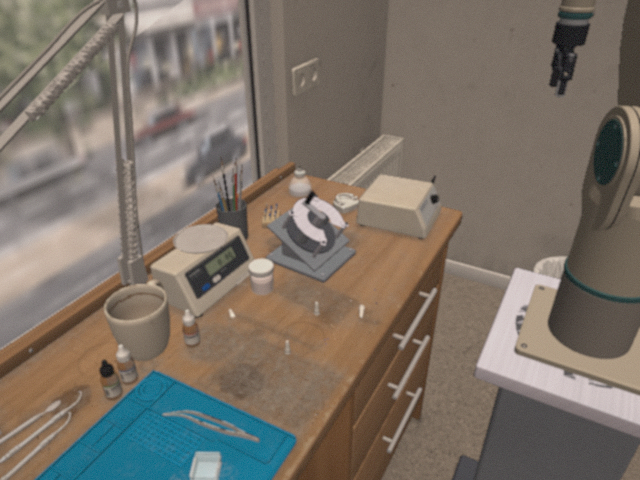

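View pics/top0.png

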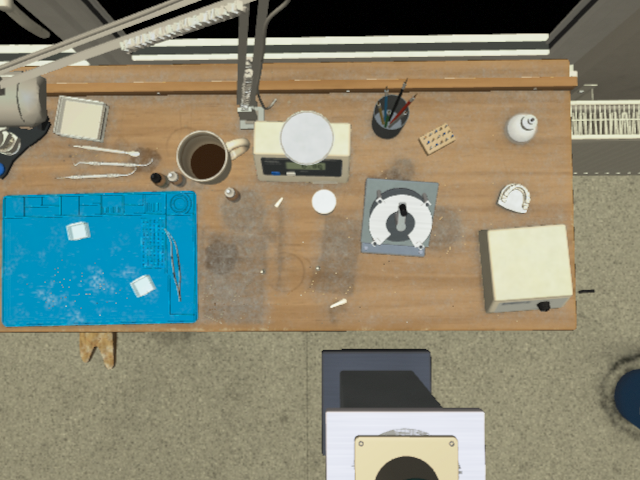

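The scene view shows the magazine near (313,225), upright blanks at (317,308) and (287,347), and lying crowns at (232,314) and (361,312). The top view shows the magazine at (402,217) and small blanks near (262,270) and (318,268). I'll enlarge both.

```bash
cat > h.py <<'E'
import numpy as np, cv2
from scipy.spatial.transform import Rotation as R
def ray(d,u,v):
    f=240/np.tan(np.radians(d["vfov"]/2)); E=np.array(d["extrinsics"])
    r=E[:3,:3]@np.array([(u-d["cx"])/f,-(v-d["cy"])/f,-1]); return E[:3,3],r/np.linalg.norm(r)
def proj(d,p):
    f=240/np.tan(np.radians(d["vfov"]/2)); E=np.array(d["extrinsics"])
    c=E[:3,:3].T@(np.array(p)-E[:3,3]); return np.array([d["cx"]+f*c[0]/-c[2],d["cy"]-f*c[1]/-c[2]])
def wT(s): # tool->world
    T=np.eye(4);T[:3,:3]=R.from_euler('xyz',s["tool_rot"]).as_matrix();T[:3,3]=s["eef_pos"];return T
def wray(d,s,u,v):
    f=240/np.tan(np.radians(d["vfov"]/2)); E=wT(s)@np.array(d["T_tool_cam"])
    x,y=u-d["cx"],v-d["cy"]; r=np.hypot(x,y)+1e-9;t=r/f
    q=E[:3,:3]@np.array([np.sin(t)*x/r,-np.sin(t)*y/r,-np.cos(t)]); return E[:3,3],q
def wproj(d,s,p):
    f=240/np.tan(np.radians(d["vfov"]/2)); E=wT(s)@np.array(d["T_tool_cam"])
    c=E[:3,:3].T@(np.array(p)-E[:3,3]); t=np.arctan2(np.hypot(c[0],c[1]),-c[2]); n=np.hypot(c[0],c[1])
    return np.array([d["cx"]+f*t*c[0]/n,d["cy"]-f*t*c[1]/n])
def tri(*rs):
    A=np.zeros((3,3));b=np.zeros(3)
    for o,r in rs:
        M=np.eye(3)-np.outer(r,r);A+=M;b+=M@o
    p=np.linalg.solve(A,b); return p,[float(np.linalg.norm((np.eye(3)-np.outer(r,r))@(p-o))) for o,r in rs]
def atz(o,r,z): return o+r*(z-o[2])/r[2]
# magazine: origin (x,y), yaw. wheel axis frame
def rel(s,target,Rt):
    """row numbers (shift/300, rotvec/(pi/2)) from measured pose to target"""
    T=wT(s);d=T[:3,:3].T@(np.array(target)-T[:3,3]); w=R.from_matrix(T[:3,:3].T@Rt).as_rotvec()
    return np.r_[d/300,w/(np.pi/2)]
E
python3 - <<'E'
from cell import *
from h import *
t=get_image("top");s=get_image("scene")
T=t["img"][:,:,::-1];S=s["img"][:,:,::-1]
a=cv2.resize(T[170:320,240:450],(800,571),interpolation=3)
cv2.imwrite("pics/t1.png",a)
b=cv2.resize(S[180:360,220:380],(533,600),interpolation=3)
cv2.imwrite("pics/s1.png",b)
E
```

```text
(no output)
```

View pics/t1.png

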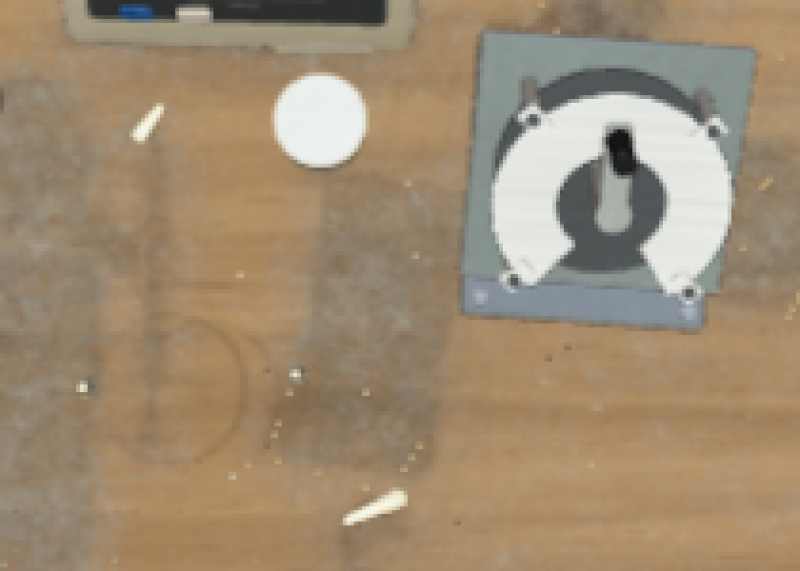

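View pics/s1.png

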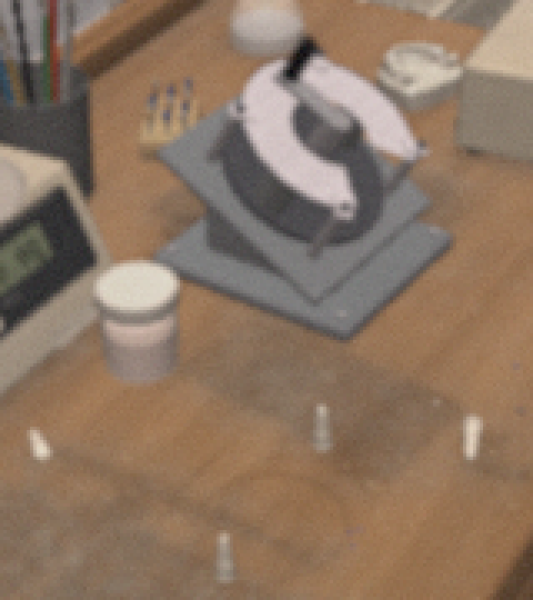

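The enlarged views show the following:
- **Crank:** the grip points uphill, about (620,150) in the top crop.
- **Cover screws:** in the top crop at (533,119), (714,130), (690,292) and (514,281).
- **Blank tops:** in the top crop at (297,373) and (85,386), in the scene crop at (322,404) and (224,535).

```bash
python3 - <<'E'
from cell import *
from h import *
t=get_image("top");s=get_image("scene")
tr=lambda x,y: ray(t,240+x/3.81-.4,170+y/3.807-.4)
sr=lambda x,y: ray(s,220+x/3.333-.4,180+y/3.333-.4)
np.set_printoptions(precision=1,suppress=True)
for n,a,b in [("A",(297,372),(322,406)),("B",(85,385),(224,537)),("BL",(533,119),(234,112)),("FL",(514,281),(345,212)),("FR",(690,292),(421,150)),("griptop",(620,133),(306,42)),("footFL",(463,315),(345,338)),("jar",(320,120),(137,285))]:
    print(n,*tri(tr(*a),sr(*b)))
print("bases",atz(*sr(323,450),0),atz(*sr(225,580),0))
for p in [(463,315),(705,328),(484,33),(755,48)]: print("top0",atz(*tr(*p),6))
E
```

```text
A [439.8 173.3  27.1] [0.43777848795411584, 0.4377784879541272]
B [433.7 284.7  25.1] [0.5248040210631973, 0.5248040210632742]
BL [560.9  58.6 122.4] [1.557901086950008, 1.5579010869500474]
FL [484.4  64.   78.3] [0.0012460406079342358, 0.001246040607941947]
FR [478.1 -23.4  77.4] [0.2598402243460985, 0.2598402243460819]
griptop [542.9  18.3 155.6] [6.106553842972922, 6.106553842973069]
footFL [471.2  85.7   5. ] [1.1198516695127878, 1.1198516695129983]
jar [568.6 160.   56.4] [0.2681000391952804, 0.26810003919534214]
bases [436.7 177.1   0. ] [431.3 288.3   0. ]
top0 [470.1  85.2   6. ]
top0 [462.2 -43.2   6. ]
top0 [621.5  72.4   6. ]
top0 [611.9 -72.2   6. ]
```

```bash
cat >> h.py <<'E'
C=np.array([519.3,17.7,99.5]);yaw=-0.066
Rm=R.from_euler('z',yaw).as_matrix()
s3,c3=.5,np.sqrt(.75)
ux=Rm@[c3,0,s3];uy=Rm@[0,1,0];uz=Rm@[-s3,0,c3]
W=np.c_[ux,uy,uz]           # wheel frame
RT=np.c_[ux,-uy,-uz]        # tool aligned with wheel axis, tool x uphill
def wp(x,y,z): return C+W@np.array([x,y,z])   # z above cover top face
def show(target,Rt=RT):
    from cell import read_state
    s=read_state();np.set_printoptions(precision=4,suppress=True);print(s["clock"],s["eef_pos"],s["force"],round(s["width"],1),"->",np.array(target));print("rel",rel(s,target,Rt))
E
python3 - <<'E'
from h import *
show(wp(0,0,100))
print(np.c_[ux,uy,uz])
E
```

```text
0.35 [ 188.8477 -621.8328  245.0804] [-0.3024  0.962  -0.3463] 85.4 -> [469.4089  20.9976 186.1025]
rel [ 1.5174 -1.7786  0.1974 -0.0604  0.3297  0.2243]
[[ 0.8641  0.066  -0.4989]
 [-0.0571  0.9978  0.033 ]
 [ 0.5     0.      0.866 ]]
```

{"method": "move_arm", "body": {
  "rows": "0.3 -0.35 0 0 0 0 0.3; 0.76 -0.89 0 0 0 0 0.3; 0.76 -0.89 0 0 0 0 0.3; 0.76 -0.89 0 0 0 0 0.3; 0.76 -0.89 0 0 0 0 0.3; 0.76 -0.89 0 0 0 0 0.3; 0.76 -0.89 0 0 0 0 0.3; 0.76 -0.89 0 0 0 0 0.3; 0.76 -0.89 0 0 0 0 0.3"
}}

```text
clock: 1.1
eef_pos: [331.3, -294.9, 245.5]
tool_rot: [-3.139, -0.001, 0.301]
force: [0.3, -0.0, 0.0]
width: 30.1
gripper_force: 0.0
```

```bash
python3 - <<'E'
from h import *
show(wp(0,0,100))
E
```

```text
1.1 [ 331.3297 -294.8748  245.4965] [ 0.2719 -0.014   0.0226] 30.1 -> [469.4089  20.9976 186.1025]
rel [ 0.7512 -0.8688  0.2011 -0.0627  0.3289  0.2277]
```

{"method": "move_arm", "body": {
  "rows": "0.3 -0.3 0 -0.03 0.1 0.1 0.3; 0.75 -0.87 0.1 -0.0627 0.3289 0.2277 0.3; 0.75 -0.87 0.2 -0.0627 0.3289 0.2277 0.3; 0.75 -0.87 0.2 -0.0627 0.3289 0.2277 0.3; 0.75 -0.87 0.2 -0.0627 0.3289 0.2277 0.3; 0.75 -0.87 0.2 -0.0627 0.3289 0.2277 0.3; 0.75 -0.87 0.2 -0.0627 0.3289 0.2277 0.3; 0.75 -0.87 0.2 -0.0627 0.3289 0.2277 0.3; 0.75 -0.87 0.2 -0.0627 0.3289 0.2277 0.3; 0.75 -0.87 0.2 -0.0627 0.3289 0.2277 0.3; 0.75 -0.87 0.2 -0.0627 0.3289 0.2277 0.3"
}}

```text
clock: 2.02
eef_pos: [412.6, -91.9, 268.9]
tool_rot: [3.131, -0.457, -0.05]
force: [0.4, -0.4, 0.1]
width: 29.9
gripper_force: 0.0
```

```bash
python3 - <<'E'
from h import *
from cell import *
show(wp(0,0,100))
s=read_state();d=get_image("wrist");cv2.imwrite("pics/w1.png",d["img"][:,:,::-1])
np.save("w1.npy",dict(s=s,d=d),allow_pickle=True)
for p in [(0,0,0),(-42,0,0),(58,0,0),(-44,44,0),(-44,-44,0),(44,44,0),(44,-44,0)]: print(p,wproj(d,s,wp(*p)))
for a in (-.13,.17,.47): print(a,wproj(d,s,wp(40*np.cos(a),40*np.sin(a),42)),wproj(d,s,wp(40*np.cos(a),40*np.sin(a),12)))
E
```

```text
2.0167 [412.5527 -91.9162 268.8669] [ 0.4335 -0.3766  0.0772] 29.9 -> [469.4089  20.9976 186.1025]
rel [ 0.0315 -0.3886  0.3189  0.0016  0.0425  0.0095]
(0, 0, 0) [194.2161 200.997 ]
(-42, 0, 0) [198.0523 243.8807]
(58, 0, 0) [190.5551 138.0007]
(-44, 44, 0) [157.147  245.1097]
(-44, -44, 0) [242.6503 246.5835]
(44, 44, 0) [147.876  155.7183]
(44, -44, 0) [238.5001 151.9873]
-0.13 [180.2064 164.9572] [192.4883 159.829 ]
0.17 [166.6175 165.8232] [179.85   160.6051]
0.47 [154.4352 170.9944] [168.4169 165.334 ]
```

View pics/w1.png

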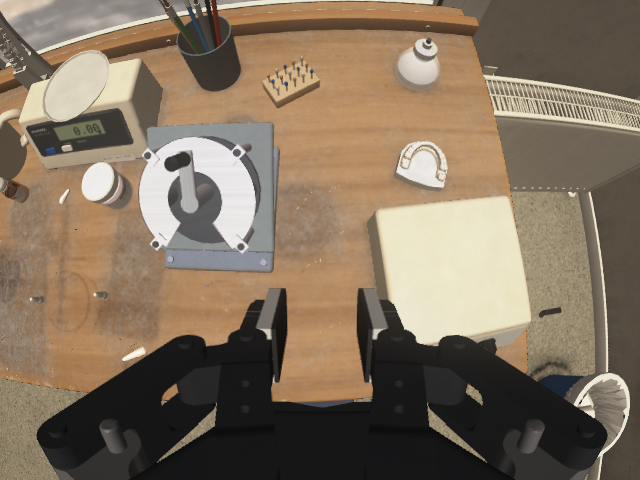

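The wrist view shows the cover posts at (156,244), (243,246), (238,152) and (149,155), within about 1 px of my model. The grip is near (178,160), which puts the crank azimuth at about 0.06. I'll move above it.

```bash
python3 - <<'E'
from h import *
show(wp(40,2,85))
E
```

```text
2.0667 [413.512  -86.6965 268.9933] [-0.5166 -0.1262 -1.142 ] 29.7 -> [511.59    20.214  193.1122]
rel [ 0.1689 -0.3723  0.3615 -0.0022  0.0425  0.0149]
```

{"method": "move_arm", "body": {
  "rows": "0.17 -0.37 0.2 0 0.0425 0.015 -0.15; 0.17 -0.37 0.3 0 0.0425 0.015 -0.15; 0.17 -0.37 0.35 0 0.0425 0.015 -0.15; 0.17 -0.37 0.36 0 0.0425 0.015 -0.15; 0.17 -0.37 0.36 0 0.0425 0.015 -0.15; 0.17 -0.37 0.36 0 0.0425 0.015 -0.15; 0.17 -0.37 0.36 0 0.0425 0.015 -0.15; 0.17 -0.37 0.36 0 0.0425 0.015 -0.15"
}}

```text
clock: 2.73
eef_pos: [426.2, 8.4, 281.8]
tool_rot: [3.138, -0.492, -0.073]
force: [0.3, 0.4, 0.0]
width: 49.2
gripper_force: 0.0
```

```bash
python3 - <<'E'
from h import *
from cell import *
show(wp(40,2,85))
s=read_state();d=get_image("wrist");cv2.imwrite("pics/w2.png",d["img"][:,:,::-1])
np.save("w2.npy",dict(s=s,d=d),allow_pickle=True)
for p in [(0,0,0),(-42,0,0),(58,0,0),(-44,44,0),(-44,-44,0),(44,44,0),(44,-44,0)]: print(p,wproj(d,s,wp(*p)))
for a in (-.13,0,.17,.47): print(a,wproj(d,s,wp(40*np.cos(a),40*np.sin(a),42)),wproj(d,s,wp(40*np.cos(a),40*np.sin(a),12)))
E
```

```text
2.7333 [426.171    8.4484 281.8306] [0.2518 0.3819 0.0032] 49.2 -> [511.59    20.214  193.1122]
rel [ 0.1081 -0.061   0.3933  0.0041  0.0202 -0.0037]
(0, 0, 0) [303.1585 220.3336]
(-42, 0, 0) [304.0593 263.0124]
(58, 0, 0) [302.1166 157.2056]
(-44, 44, 0) [258.5993 265.091 ]
(-44, -44, 0) [350.0859 264.5972]
(44, 44, 0) [253.6793 173.7506]
(44, -44, 0) [351.5909 172.5445]
-0.13 [306.6818 184.8747] [307.81   179.3946]
0 [300.0697 184.5254] [301.8007 179.0763]
0.17 [291.4832 185.3625] [293.9921 179.8377]
0.47 [277.2804 190.2857] [281.0524 184.3219]
```

View pics/w2.png

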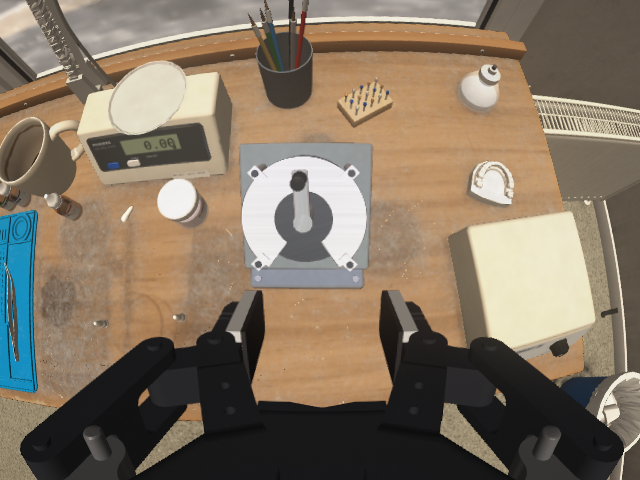

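The wrist view shows the crank grip at about (299,183), azimuth about 0, and the cover posts again match the model. The descent was slower than I commanded, so I'll check the joints.

```bash
python3 - <<'E'
from h import *
from cell import *
s=read_state();print(s["qpos"],s["qd"],s["eef_pos"],s["tool_rot"])
E
```

```text
[-1.23963061  0.24976763  1.3166967   2.46632841 -1.09900865  0.23394489
 -0.60164936] [ 0.03309474 -0.01277269  0.0001134   0.00301095 -0.00111416 -0.00963202
  0.03274107] [426.08185809   8.70068515 281.70270688] [ 3.13860484 -0.49152945 -0.07261635]
```

```bash
cat > kin.py <<'E'
import numpy as np
from scipy.spatial.transform import Rotation as R
from scipy.optimize import least_squares
import itertools
def fk(p,sg,q):
    psi,h,a,b,c,e1,e2,e3,e4,ty=p
    T=R.from_euler('z',psi);x=np.zeros(3)
    ax='zyzyzyz'
    off=[(0,0,h),(0,0,0),(e1,0,a),(e2,0,0),(e3,0,b),(e4,0,0),(0,0,c)]
    # joint i rotation then offset i+1
    seq=[(0,0,h),(e1,0,a),(0,0,0),(e2,0,b),(0,0,0),(e3,0,0),(0,0,c)]
    for i in range(7):
        T=T*R.from_euler(ax[i],sg[i]*q[i]); x=x+T.apply(seq[i])
    return x,T*R.from_euler('z',ty)
E
python3 - <<'E'
from kin import *
D=[np.load(f"w{i}.npy",allow_pickle=True).item()["s"] for i in (1,2)]
D.append(dict(qpos=np.array([1.2101727,.62933213,.03842104,1.51841831,-.02701936,.9963365,-.01997969]),eef_pos=np.array([188.729,-621.331,244.382]),tool_rot=np.array([-3.13961543,0,.294849181])))
Rs=[R.from_euler('xyz',d["tool_rot"]) for d in D]
res=[]
for sg in itertools.product((1,-1),repeat=4):
    # signs of z joints; y joints share sign +, flips absorbed
    S=[sg[0],1,sg[1],1,sg[2],1,sg[3]]
    def f(p):
        o=[]
        for d,r in zip(D,Rs):
            x,T=fk(p,S,d["qpos"]);o+=list(x-d["eef_pos"])+list(200*(T.inv()*r).as_rotvec())
        o+=list(1e-2*p[5:9]); return o
    for psi in np.arange(-3,3.1,1.2):
      for ty in (0,1.57,3.14,-1.57):
        r=least_squares(f,[psi,350,400,400,250,0,0,0,0,ty],max_nfev=60)
        res.append((r.cost,S,r.x))
res.sort(key=lambda t:t[0])
np.set_printoptions(precision=3,suppress=True)
for r in res[:4]: print(r)
np.save("kin.npy",dict(S=res[0][1],p=res[0][2]),allow_pickle=True)
E
```

```text
(np.float64(16.889003848641917), [-1, 1, -1, 1, -1, 1, -1], array([ -0.043, 271.099, 586.792, 349.948, 341.313, -12.949, -27.873,
        -6.7  ,   0.   ,   1.531]))
(np.float64(16.889003848642567), [-1, 1, -1, 1, -1, 1, -1], array([ -0.043, 271.099, 586.792, 349.948, 341.313, -12.949, -27.873,
        -6.7  ,   0.   ,   1.531]))
(np.float64(16.8890038486426), [-1, 1, -1, 1, -1, 1, -1], array([ -0.043, 271.099, 586.792, 349.948, 341.313, -12.949, -27.873,
        -6.7  ,   0.   ,   1.531]))
(np.float64(16.88900384864261), [-1, 1, -1, 1, -1, 1, -1], array([ -0.043, 271.099, 586.792, 349.948, 341.313, -12.949, -27.873,
        -6.7  ,   0.   ,   1.531]))
```

```bash
cat >> h.py <<'E'
def Rtilt(deg): # tool with closing axis lateral (y'), tilted deg outward from vertical
    a=np.radians(deg);z=Rm@[np.sin(a),0,-np.cos(a)];x=Rm@[np.cos(a),0,np.sin(a)];return np.c_[x,-uy,z]
E
python3 - <<'E'
from h import *
show(wp(40,0,80),Rtilt(0))
E
```

```text
2.7833 [426.0819   8.7007 281.7027] [ 0.1377  1.2355 -0.2522] 49.0 -> [513.9527  18.0534 188.782 ]
rel [ 0.1094 -0.0536  0.4097  0.0029 -0.3129 -0.0046]
```

{"method": "move_arm", "body": {
  "rows": "0.05 -0.02 0 0 -0.08 0 -0.15; 0.11 -0.05 0 0 -0.16 0 -0.15; 0.11 -0.05 0 0 -0.23 0 -0.15; 0.11 -0.05 0.1 0 -0.31 0 -0.15; 0.11 -0.05 0.2 0 -0.31 0 -0.15; 0.11 -0.05 0.3 0 -0.31 0 -0.15; 0.11 -0.05 0.35 0 -0.31 0 -0.15; 0.11 -0.05 0.35 0 -0.31 0 -0.15; 0.11 -0.05 0.35 0 -0.31 0 -0.15; 0.11 -0.05 0.35 0 -0.31 0 -0.15; 0.11 -0.05 0.35 0 -0.31 0 -0.15; 0.11 -0.05 0.35 0 -0.31 0 -0.15"
}}

```text
clock: 3.78
eef_pos: [505.5, 17.0, 206.7]
tool_rot: [3.141, -0.008, -0.076]
force: [-0.5, 0.0, -1.0]
width: 49.2
gripper_force: 0.0
```

```bash
python3 - <<'E'
from h import *
from cell import *
show(wp(40,0,80),Rtilt(0))
s=read_state();np.save("w3.npy",dict(s=s),allow_pickle=True);print(s["qpos"],s["tool_rot"],s["qd"])
E
```

```text
3.7833 [505.5116  16.9961 206.6926] [-0.47    0.0353 -1.027 ] 49.2 -> [513.9527  18.0534 188.782 ]
rel [ 0.0273 -0.0057  0.0599  0.0004 -0.0051 -0.0061]
[-0.7077  0.6746  0.9907  1.9799 -0.738   0.8891 -0.966 ] [ 3.141  -0.0079 -0.0756] [-0.0007  0.0104 -0.0072 -0.0078 -0.0039  0.0013 -0.0014]
```

```bash
cat > kin.py <<'E'
import numpy as np
from scipy.spatial.transform import Rotation as R
from scipy.optimize import least_squares
S=[-1,1,-1,1,-1,1,-1]
LO=np.array([-3.06,-.37,-1.25,.18,-1.1,.23,-2.94]);HI=np.array([3.06,2.12,1.32,2.47,4.24,1.98,2.94])
def fk(p,q):
    h,a,b,c,e1,e2,e3,y1,y2,ty=p
    T=R.identity();x=np.zeros(3)
    seq=[(0,0,h),(0,0,0),(e1,y1,a),(e2,y2,b),(0,0,0),(e3,0,0),(0,0,c)]
    for i in range(7):
        T=T*R.from_euler('zyzyzyz'[i],S[i]*q[i]); x=x+T.apply(seq[i])
    return x,T*R.from_euler('z',ty)
def ik(p,pos,Rt,q0s):
    best=None;rt=R.from_matrix(Rt)
    for q0 in q0s:
        def f(q):
            x,T=fk(p,q);return np.r_[x-pos,300*(T.inv()*rt).as_rotvec()]
        r=least_squares(f,np.clip(q0,LO+.02,HI-.02),bounds=(LO,HI))
        e=np.linalg.norm(r.fun)
        if best is None or e<best[0]: best=(e,r.x)
    return best
E
python3 - <<'E'
from kin import *
D=[np.load(f"w{i}.npy",allow_pickle=True).item()["s"] for i in (1,2,3)]
D.append(dict(qpos=np.array([1.2101727,.62933213,.03842104,1.51841831,-.02701936,.9963365,-.01997969]),eef_pos=np.array([188.729,-621.331,244.382]),tool_rot=np.array([-3.13961543,0,.294849181])))
def f(p):
    o=[]
    for d in D:
        x,T=fk(p,d["qpos"]);o+=list(x-d["eef_pos"])+list(300*(T.inv()*R.from_euler('xyz',d["tool_rot"])).as_rotvec())
    return np.r_[o,.01*np.array(p[4:9])]
r=least_squares(f,[350,400,400,250,0,0,0,0,0,1.57])
np.set_printoptions(precision=2,suppress=True)
print(r.cost,r.x);print(np.array(r.fun[:24]).reshape(4,6))
np.save("p.npy",r.x)
from h import *
rng=np.random.default_rng(0);Q=[d["qpos"] for d in D]+[rng.uniform(LO,HI) for _ in range(25)]
for t in (0,10,20,30):
    for flip in (0,90,180,270):
        Rt=Rtilt(t)@R.from_euler('z',flip,degrees=True).as_matrix()
        b=[ik(r.x,q,Rt,Q)[0] for q in (wp(-42,0,19),wp(-42,0,60),wp(-40,0,31),wp(40,0,31))]
        print(t,flip,np.array(b))
E
```

```text
Still running in the background as job /tmp/bash_jobs.1000/615b66eb6ec1 (pid 793). You'll get a notice when it ends.
```

```bash
cat /tmp/bash_jobs.1000/615b66eb6ec1/stdout; kill -- -$(cat /tmp/bash_jobs.1000/615b66eb6ec1/pid)
export OMP_NUM_THREADS=1 OPENBLAS_NUM_THREADS=1; cat > kin.py <<'E'
import numpy as np
from math import sin,cos
from scipy.spatial.transform import Rotation as R
from scipy.optimize import least_squares
S=[-1,1,-1,1,-1,1,-1]
LO=np.array([-3.06,-.37,-1.25,.18,-1.1,.23,-2.94]);HI=np.array([3.06,2.12,1.32,2.47,4.24,1.98,2.94])
def rot(i,a):
    c,s=cos(a),sin(a)
    return np.array([[c,-s,0],[s,c,0],[0,0,1]]) if i%2==0 else np.array([[c,0,s],[0,1,0],[-s,0,c]])
def fk(p,q):
    h,a,b,c,e1,e2,e3,ty=p
    T=np.eye(3);x=np.zeros(3)
    seq=[(0,0,h),(0,0,0),(e1,0,a),(e2,0,b),(0,0,0),(e3,0,0),(0,0,c)]
    for i in range(7):
        T=T@rot(i,S[i]*q[i]); x=x+T@np.array(seq[i])
    return x,T@rot(0,ty)
def er(T,Rt):
    M=T.T@Rt; return np.r_[M[2,1]-M[1,2],M[0,2]-M[2,0],M[1,0]-M[0,1]]/2+ (0 if np.trace(M)>0 else 1)
def ik(p,pos,Rt,q0s):
    best=(9e9,None)
    for q0 in q0s:
        r=least_squares(lambda q:(lambda xT:np.r_[xT[0]-pos,300*er(xT[1],Rt)])(fk(p,q)),np.clip(q0,LO+.02,HI-.02),bounds=(LO,HI),max_nfev=40)
        e=np.linalg.norm(r.fun)
        if e<best[0]: best=(e,r.x)
        if e<1: break
    return best
E
timeout 60 python3 - <<'E'
from kin import *
import time
D=[np.load(f"w{i}.npy",allow_pickle=True).item()["s"] for i in (1,2,3)]
D.append(dict(qpos=np.array([1.2101727,.62933213,.03842104,1.51841831,-.02701936,.9963365,-.01997969]),eef_pos=np.array([188.729,-621.331,244.382]),tool_rot=np.array([-3.13961543,0,.294849181])))
def f(p):
    o=[]
    for d in D:
        x,T=fk(p,d["qpos"]);o+=list(x-d["eef_pos"])+list(300*er(T,R.from_euler('xyz',d["tool_rot"]).as_matrix()))
    return np.r_[o,.01*np.array(p[4:7])]
r=least_squares(f,[350,400,400,250,0,0,0,1.57],max_nfev=200)
np.set_printoptions(precision=2,suppress=True)
print(r.cost,r.x);print(np.array(r.fun[:24]).reshape(4,6),flush=True)
np.save("p.npy",r.x)
from h import *
Q=[D[i]["qpos"] for i in (2,1,3)]; 
g=np.array([[0,.3,0,2.2,0,.5,1.5],[0,.3,0,2.2,0,.5,-1.5],[0,.3,0,2.2,0,.5,0],[0,.3,0,2.2,3.1,.5,0],[0,.3,.8,2.2,1.5,1,0],[0,.3,-.8,2.2,3,1,0]])
t0=time.time()
for t in (0,15,30):
    for flip in (0,90,180,270):
        Rt=Rtilt(t)@R.from_euler('z',flip,degrees=True).as_matrix()
        print(t,flip,np.array([ik(r.x,q,Rt,list(Q)+list(g))[0] for q in (wp(-42,0,17),wp(-42,0,45))]),round(time.time()-t0,1),flush=True)
E
```

```text
390.5882617404447 [336.31 516.2  367.94 307.06  15.61 -10.63 -17.96   1.57]
[[ 2.01  2.81  0.55 -0.   -0.   -0.  ]
 [-2.33 -1.87  1.31 -0.   -0.   -0.  ]
 [ 1.61 -2.22 -3.2  -0.   -0.   -0.  ]
 [25.35  9.8   1.33 -0.   -0.    0.  ]]
0 0 [0. 0.] 0.8
0 90 [0.   0.08] 2.1
0 180 [0. 0.] 3.5
0 270 [5.75 5.  ] 5.6
15 0 [26.78 13.34] 7.3
15 90 [0.   0.02] 7.5
15 180 [0. 0.] 8.2
15 270 [0. 0.] 9.5
30 0 [ 3.73 79.65] 11.6
30 90 [ 3.73 11.15] 13.2
30 180 [ 3.73 11.15] 14.8
30 270 [ 4.53 11.96] 16.6
```

{"method": "move_arm", "body": {
  "rows": "0 0 0 0 0 -0.9 -0.15; 0 0 0 0 0 -0.9 -0.15; 0 0 0 0 0 -0.9 -0.15; 0 0 0 0 0 -0.9 -0.15; 0 0 0 0 0 -0.9 -0.15; 0 0 0 0 0 -0.9 -0.15; 0 0 0 0 0 -0.9 -0.15; 0 0 0 0 0 -0.9 -0.15; 0 0 0 0 0 -0.9 -0.15; 0 0 0 0 0 -0.9 -0.15; 0 0 0 0 0 -0.9 -0.15; 0 0 0 0 0 -0.9 -0.15"
}}

```text
clock: 4.78
eef_pos: [505.7, 16.8, 206.5]
tool_rot: [3.134, 0.0, 1.344]
force: [-0.3, -0.3, -0.1]
width: 48.9
gripper_force: 0.0
```

```bash
python3 - <<'E'
from h import *
from cell import *
s=read_state();np.save("w4.npy",dict(s=s),allow_pickle=True);print(s["qpos"],s["eef_pos"],s["tool_rot"],s["qd"])
E
```

```text
[-0.48257259  0.53602501  0.5802211   1.97405946 -0.42341344  0.74417127
  0.12182711] [505.71702273  16.84556235 206.47710728] [3.13363179e+00 1.84680761e-04 1.34413422e+00] [ 0.07451191 -0.02455621 -0.11578228 -0.00288587  0.08341482 -0.02069989
  0.27297511]
```

{"method": "move_arm", "body": {
  "rows": "0 0 0 0 0 -1 -0.15; 0 0 0 0 0 -1 -0.15; 0 0 0 0 0 -1 -0.15; 0 0 0 0 0 -1 -0.15; 0 0 0 0 0 -1 -0.15; 0 0 0 0 0 -1 -0.15; 0 0 0 0 0 -1 -0.15; 0 0 0 0 0 -1 -0.15; 0 0 0 0 0 -1 -0.15; 0 0 0 0 0 -1 -0.15; 0 0 0 0 0 -1 -0.15; 0 0 0 0 0 -1 -0.15"
}}

```text
clock: 5.78
eef_pos: [505.7, 16.6, 206.3]
tool_rot: [-3.141, 0.008, 2.845]
force: [-0.3, -0.1, -0.4]
width: 49.0
gripper_force: 0.0
```

```bash
cat >> h.py <<'E'
F=np.diag([-1,-1,1.])   # half turn about tool z
E
export OMP_NUM_THREADS=1; timeout 60 python3 - <<'E'
from h import *
from kin import *
from cell import *
s=read_state();np.save("w5.npy",dict(s=s),allow_pickle=True);print(s["qpos"],s["eef_pos"],s["tool_rot"])
D=[np.load(f"w{i}.npy",allow_pickle=True).item()["s"] for i in (1,2,3,4,5)]
D.append(dict(qpos=np.array([1.2101727,.62933213,.03842104,1.51841831,-.02701936,.9963365,-.01997969]),eef_pos=np.array([188.729,-621.331,244.382]),tool_rot=np.array([-3.13961543,0,.294849181])))
# linear fit of link vectors (prior upright lengths) 
A=[];b=[]
x0=np.zeros(21);x0[[2,8,11,20]]=[336,500,380,307]
for d in D:
    T=np.eye(3);row=[]
    for i in range(7): T=T@rot(i,S[i]*d["qpos"][i]);row.append(T)
    A.append(np.hstack(row));b.append(d["eef_pos"])
A=np.vstack(A);b=np.hstack(b)
lam=.03
w=np.ones(21)*lam; w[[2,8,11,20]]=.001
x=x0+np.linalg.lstsq(np.vstack([A,np.diag(w)]),np.r_[b-A@x0,np.zeros(21)],rcond=None)[0]
np.set_printoptions(precision=1,suppress=True)
print(x.reshape(7,3));print((A@x-b).reshape(-1,3))
np.save("links.npy",x.reshape(7,3))
show(wp(40,0,80),Rtilt(0)@F)
E
```

```text
[-0.18911912  0.47828669  0.14024012  1.96616758 -0.09459881  0.69604378
  1.28163865] [505.68922539  16.61998715 206.336907  ] [-3.14064339  0.00816831  2.84465656]
[[  0.1  -5.8 336.2]
 [ -0.1  -5.8   0.1]
 [  0.1  -8.1 559. ]
 [  0.   -8.1 382. ]
 [ -0.   -0.2   0. ]
 [ -0.   -0.2   0. ]
 [ -0.    0.  335.9]]
[[-0.  0. -0.]
 [ 0. -0.  0.]
 [-0. -0. -0.]
 [ 0.  0.  0.]
 [ 0. -0.  0.]
 [ 0.  0. -0.]]
5.7833 [505.6892  16.62   206.3369] [-0.3154 -0.0636 -0.3728] 49.0 -> [513.9527  18.0534 188.782 ]
rel [-0.0245  0.0127  0.0587 -0.0012  0.0051 -0.147 ]
```

```bash
cat >> kin.py <<'E'
try: L=np.load("links.npy")
except Exception: L=None
def fk(p,q):
    T=np.eye(3);x=np.zeros(3)
    for i in range(7):
        T=T@rot(i,S[i]*q[i]); x=x+T@L[i]
    return x,T@rot(0,np.pi/2)
E
export OMP_NUM_THREADS=1; timeout 100 python3 - <<'E'
from h import *
from kin import *
from cell import *
q=read_state()["qpos"]
np.set_printoptions(precision=2,suppress=True)
x,T=fk(0,q);print(x,er(T,wT(read_state())[:3,:3]))
sd=[q,q+[0,0,-.5,.2,.7,0,0],q+[0,0,-1,.2,1.5,.3,0]]
for t in (0,10,15,20,25,30):
    for nm,P in (("ins",wp(-42,0,0)+-14*Rtilt(t)[:,2]),("insUp",wp(-42,0,25)+-14*Rtilt(t)[:,2]),("crankF",wp(-40,0,36)+5*Rtilt(t)[:,2])):
        e,qq=ik(0,P,Rtilt(t)@F,sd);print(t,nm,round(e,1),qq)
E
```

```text
[505.69  16.62 206.35] [ 0. -0. -0.]
0 ins 0.0 [-0.13  0.65  0.04  2.1  -0.07  0.39  1.48]
0 insUp 0.0 [ 0.01  0.6  -0.17  2.12  0.23  0.44  1.17]
0 crankF 0.0 [ 0.13  0.63 -0.34  2.13  0.46  0.45  0.93]
10 ins 0.0 [ 0.15  0.64 -0.39  2.26  1.21  0.29  0.19]
10 insUp 0.0 [ 0.16  0.59 -0.41  2.27  1.08  0.3   0.3 ]
10 crankF 0.0 [ 0.08  0.59 -0.29  2.28  1.06  0.23  0.32]
15 ins 0.0 [ 0.09  0.63 -0.33  2.34  1.82  0.26 -0.44]
15 insUp 0.0 [ 0.22  0.6  -0.51  2.35  1.61  0.34 -0.25]
15 crankF 0.0 [ 0.19  0.61 -0.48  2.36  1.68  0.33 -0.31]
20 ins 0.0 [ 0.35  0.73 -0.74  2.41  1.95  0.59 -0.57]
20 insUp 0.0 [ 0.2   0.61 -0.51  2.43  2.03  0.41 -0.68]
20 crankF 0.0 [ 0.18  0.63 -0.49  2.43  2.08  0.42 -0.73]
25 ins 2.8 [ 0.57  1.01 -1.25  2.47  1.89  1.11 -0.5 ]
25 insUp 7.9 [ 0.58  0.92 -1.25  2.47  1.82  1.03 -0.47]
25 crankF 6.2 [ 0.58  0.95 -1.25  2.47  1.84  1.06 -0.48]
30 ins 22.5 [ 0.56  1.03 -1.25  2.47  1.93  1.16 -0.52]
30 insUp 27.7 [ 0.56  0.93 -1.25  2.47  1.86  1.08 -0.51]
30 crankF 24.9 [ 0.56  0.96 -1.25  2.47  1.88  1.1  -0.51]
```

```bash
python3 - <<'E'
from h import *
show(wp(40,0,31)+[0,0,45],Rtilt(0)@F)
show(wp(40,0,31),Rtilt(0)@F)
E
```

```text
5.7833 [505.6892  16.62   206.3369] [-0.3154 -0.0636 -0.3728] 49.0 -> [538.3993  16.4376 191.3468]
rel [-0.104   0.0314  0.0508 -0.0012  0.0051 -0.147 ]
5.7833 [505.6892  16.62   206.3369] [-0.3154 -0.0636 -0.3728] 49.0 -> [538.3993  16.4376 146.3468]
rel [-0.1028  0.0315  0.2008 -0.0012  0.0051 -0.147 ]
```

{"method": "move_arm", "body": {
  "rows": "-0.1 0.03 0.03 -0.001 0.005 -0.05 -0.15; -0.103 0.0315 0.04 -0.001 0.005 -0.1 -0.15; -0.103 0.0315 0.05 -0.001 0.005 -0.147 -0.15; -0.103 0.0315 0.1 -0.001 0.005 -0.147 -0.15; -0.103 0.0315 0.15 -0.001 0.005 -0.147 -0.15; -0.103 0.0315 0.2 -0.001 0.005 -0.147 -0.15; -0.103 0.0315 0.2 -0.001 0.005 -0.147 -0.15; -0.103 0.0315 0.2 -0.001 0.005 -0.147 1; -0.103 0.0315 0.2 -0.001 0.005 -0.147 1; -0.103 0.0315 0.2 -0.001 0.005 -0.147 1; -0.103 0.0315 0.2 -0.001 0.005 -0.147 1; -0.103 0.0315 0.2 -0.001 0.005 -0.147 1"
}}

```text
clock: 6.78
eef_pos: [539.2, 16.4, 146.8]
tool_rot: [3.141, 0.0, 3.069]
force: [-1.1, 1.7, 5.7]
width: 10.6
gripper_force: 58.6
```

```bash
python3 - <<'E'
from h import *
from cell import *
np.set_printoptions(precision=4,suppress=True)
s=read_state();print(s["qpos"],s["gripper_force"],s["force"],s["width"],s["tool_rot"])
T=wT(s);
print("wheel coords",W.T@(s["eef_pos"]-C))
p0=s["eef_pos"]
for a0,a1 in ((0,1.571),):
  for a in np.linspace(a0,a1,7)[1:]:
    print(round(a,3),T[:3,:3].T@(wp(40*np.cos(a),40*np.sin(a),31)-wp(40*np.cos(a0),40*np.sin(a0),31))/300)
E
```

```text
[-0.1213  0.6083  0.0589  1.9234 -0.0598  0.6112  1.4742] 58.62628936960391 [-1.0534  1.7344  5.6813] 10.621796474542274 [3.1409 0.0003 3.0689]
wheel coords [40.9162  0.0438 30.9811]
0.262 [0.0042 0.0345 0.0023]
0.524 [0.0159 0.0666 0.009 ]
0.785 [0.0345 0.094  0.0196]
1.047 [0.0585 0.1151 0.0334]
1.309 [0.0865 0.1282 0.0495]
1.571 [0.1164 0.1325 0.0667]
```

```bash
cat > arc.py <<'E'
import sys
from h import *
from cell import *
a0,a1,n=map(float,sys.argv[1:4]); T=wT(read_state())[:3,:3]
for a in np.linspace(a0,a1,int(n)+1)[1:]:
    d=T.T@(wp(40*np.cos(a),40*np.sin(a),31)-wp(40*np.cos(a0),40*np.sin(a0),31))/300
    print("%.4f %.4f %.4f"%tuple(d),end="; ")
print()
E
python3 arc.py 0 1.571 10
```

```text
0.0016 0.0209 0.0008; 0.0059 0.0412 0.0033; 0.0130 0.0604 0.0073; 0.0226 0.0782 0.0128; 0.0345 0.0940 0.0196; 0.0483 0.1075 0.0275; 0.0639 0.1184 0.0365; 0.0807 0.1262 0.0461; 0.0983 0.1310 0.0563; 0.1164 0.1325 0.0667;
```

{"method": "move_arm", "body": {
  "rows": "0.0016 0.0209 0.0008 0 0 0 1; 0.0059 0.0412 0.0033 0 0 0 1; 0.013 0.0604 0.0073 0 0 0 1; 0.0226 0.0782 0.0128 0 0 0 1; 0.0345 0.094 0.0196 0 0 0 1; 0.0483 0.1075 0.0275 0 0 0 1; 0.0639 0.1184 0.0365 0 0 0 1; 0.0807 0.1262 0.0461 0 0 0 1; 0.0983 0.131 0.0563 0 0 0 1; 0.1164 0.1325 0.0667 0 0 0 1; 0.1164 0.1325 0.0667 0 0 0 1; 0.1164 0.1325 0.0667 0 0 0 1"
}}

```text
clock: 7.78
eef_pos: [505.9, 59.0, 125.7]
tool_rot: [3.141, -0.003, 3.069]
force: [-2.8, 2.8, 2.4]
width: 10.5
gripper_force: 59.1
```

```bash
python3 - <<'E'
from h import *
from cell import *
np.set_printoptions(precision=4,suppress=True)
s=read_state();print(s["qpos"],s["gripper_force"],s["force"],s["width"],s["tool_rot"])
print("wheel coords",W.T@(s["eef_pos"]-C))
d=get_image("wrist");np.save("w6.npy",dict(s=s,d=d),allow_pickle=True)
I=d["img"][:,:,::-1].copy();cv2.imwrite("pics/w6.png",I)
print(wproj(d,s,wp(-42,0,0)),wproj(d,s,wp(-42,0,-6)))
E
```

```text
[-0.2107  0.6128  0.0598  2.0154 -0.0725  0.5182  1.3998] 59.130149104275915 [-2.8172  2.7631  2.3566] 10.528116546788986 [ 3.1408 -0.003   3.0693]
wheel coords [-0.8362 40.334  30.7821]
[241.2007 240.5418] [243.629  243.3983]
```

View pics/w6.png

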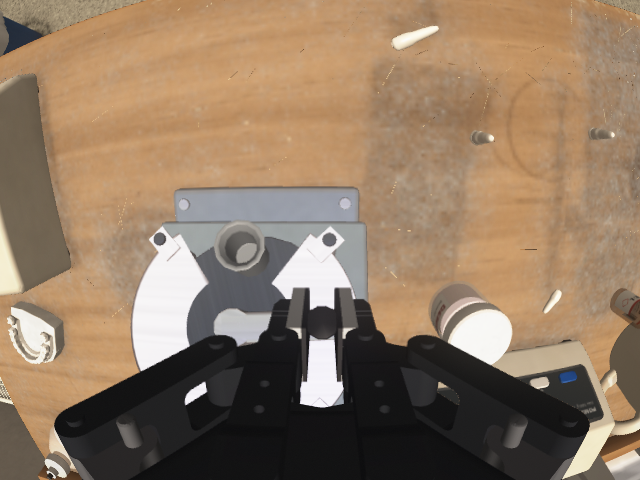

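The wrist view shows a cup open in the gap with its rim centre near (240,246), posts at (161,239) and (329,239), and blanks at (482,137) and (602,134). I'll get the cup offset from this view and release the crank.

```bash
python3 - <<'E'
from h import *
D=np.load("w6.npy",allow_pickle=True).item();s,d=D["s"],D["d"]
np.set_printoptions(precision=2,suppress=True)
for p in [(-44,44,1),(-44,-44,1),(-42,0,-6)]: print(p,wproj(d,s,wp(*p)))
th=np.linspace(0,2*np.pi,9)[:-1]
for r in (10.5,):print(np.array([wproj(d,s,wp(-42+r*np.cos(t),r*np.sin(t),-6)) for t in th]))
g=cv2.cvtColor(d["img"],cv2.COLOR_RGB2GRAY)
cv2.imwrite("pics/w6c.png",cv2.resize(d["img"][205:285,140:350,::-1],(798,304),interpolation=3))
# intersect observed rays with planes
def onpl(u,v,z):
    o,r=wray(d,s,u,v);t=((wp(0,0,z)-o)@uz)/(r@uz);return W.T@(o+r*t-C)
for n,u,v,z in (("postL",329,239,1),("postR",161,239,1),("cup",240,246,-6)): print(n,onpl(u,v,z))
E
```

```text
(-44, 44, 1) [329.11 235.56]
(-44, -44, 1) [161.09 236.93]
(-42, 0, -6) [243.63 243.4 ]
[[242.79 263.38]
 [257.2  257.47]
 [263.57 243.29]
 [258.22 229.43]
 [244.59 223.93]
 [230.58 229.73]
 [224.14 243.5 ]
 [229.08 257.47]]
postL [-42.25  43.93   1.  ]
postR [-42.88 -43.93   1.  ]
cup [-40.63  -1.87  -6.  ]
```

View pics/w6c.png

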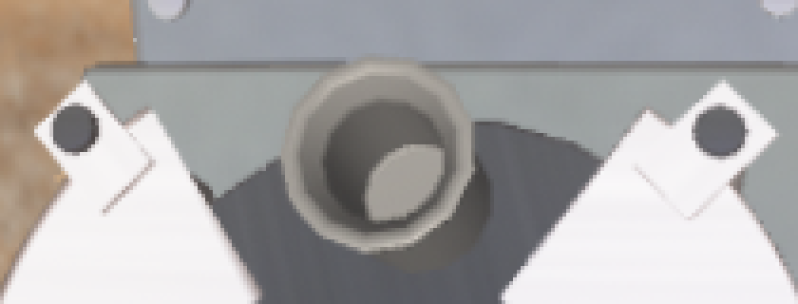

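{"method": "move_arm", "body": {
  "rows": "0 0 0 0 0 0 -0.1; 0 0 0 0 0 0 -0.1; 0 0 0 0 0 0 -0.1; 0 0 -0.1 0 0 0 -0.1; 0 0 -0.2 0 0 0 -0.1; 0 0 -0.3 0 0 0 -0.1; 0 0 -0.4 0 0 0 -0.1; 0 0 -0.45 0 0 0 -0.1; 0 0 -0.45 0 0 0 -0.1"
}}

```text
clock: 8.58
eef_pos: [509.4, 57.8, 264.1]
tool_rot: [3.14, 0.006, 3.068]
force: [0.2, -1.1, 0.2]
width: 47.2
gripper_force: 0.0
```

The crop shows the cup rim centred at about (377,155), which is (239,246) in the full image. It's fully inside the gap, about 2 mm past mid-gap. Next I'll look at blank A from close up.

```bash
sed -i 's/^def wp/C=C+1.2*ux\ndef wp/' h.py; python3 - <<'E'
from h import *
show([470,175,130],Rtilt(0)@F)
E
```

```text
Traceback (most recent call last):
  File "h.py", line 15, in <module>
    C=C+1.2*ux
      ^
NameError: name 'C' is not defined
```

```bash
sed -i '15d' h.py; grep -n "C=C" h.py; python3 - <<'E'
from h import *
show([470,175,130],Rtilt(0)@F)
E
```

```text
36:C=C+1.2*ux
8.5833 [509.4199  57.7719 264.0776] [ 0.1976 -1.0524  0.2026] 47.2 -> [470 175 130]
rel [ 0.1626  0.3794  0.4465  0.0009  0.0039 -0.0051]
```

{"method": "move_arm", "body": {
  "rows": "0.08 0.13 0.05 0 0 0 -0.1; 0.16 0.25 0.1 0 0 0 -0.1; 0.16 0.38 0.25 0 0 0 -0.1; 0.16 0.38 0.4 0 0 0 -0.1; 0.16 0.38 0.44 0 0 0 -0.1; 0.16 0.38 0.44 0 0 0 -0.1; 0.16 0.38 0.44 0 0 0 -0.1; 0.16 0.38 0.44 0 0 0 -0.1"
}}

```text
clock: 9.25
eef_pos: [467.8, 174.4, 129.4]
tool_rot: [-3.141, -0.001, 3.067]
force: [-0.5, -0.1, 0.5]
width: 47.0
gripper_force: 0.0
```

```bash
python3 - <<'E'
from h import *
from cell import *
s=read_state();d=get_image("wrist");np.save("w7.npy",dict(s=s,d=d),allow_pickle=True)
print(s["eef_pos"],s["qpos"])
a=wproj(d,s,[440,173,0]);b=wproj(d,s,[434,285,0]);print(a,b)
I=d["img"][:,:,::-1]
def crop(c):
    x,y=int(c[0])-40,int(c[1])-45; x=min(max(x,0),560);y=min(max(y,0),390);print("crop",x,y);return cv2.resize(I[y:y+90,x:x+80],(400,450),interpolation=3)
cv2.imwrite("pics/w7.png",np.hstack([crop(a),crop(b)]))
E
```

```text
[467.83903397 174.39500163 129.40038691] [-0.45070473  0.59580389  0.05528019  2.04094638 -0.06400821  0.50727769
  1.14728427]
[317.04754167 197.96397406] [468.68685735 181.15731661]
crop 277 152
crop 428 136
```

View pics/w7.png

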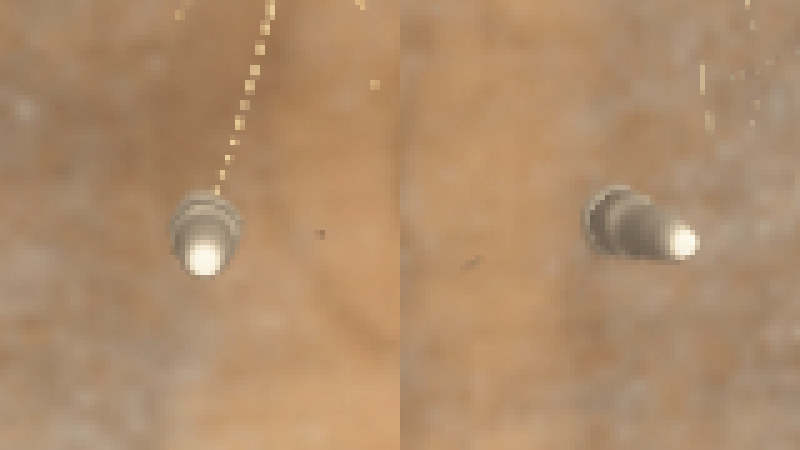

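The crops show blank A's foot at (206,226) and its bright top at (204,262). Blank B's foot is at about (617,219) and its top at (684,242). Both look round.

```bash
python3 - <<'E'
from h import *
from cell import *
D=np.load("w7.npy",allow_pickle=True).item();s,d=D["s"],D["d"]
np.set_printoptions(precision=2,suppress=True)
t=get_image("top")
for n,f,tp,tt in (("A",(318.2,197.2),(317.8,204.2),(317.6,267.3)),("B",(471.4,179.8),(484.6,184.2),(261.9,270.7))):
    print(n,"foot",atz(*wray(d,s,*f),1),"top",atz(*wray(d,s,*tp),27),"tri",tri(wray(d,s,*tp),ray(t,*tt)))
E
```

```text
A foot [439.36 173.87   1.  ] top [439.63 173.84  27.  ] tri (array([440.31, 173.63,  23.05]), [0.125483687363194, 0.1254836873631831])
B foot [432.92 286.8    1.  ] top [432.64 285.81  27.  ] tri (array([433.37, 285.  ,  27.86]), [0.9516017134391743, 0.9516017134391566])
```

```bash
cat > plan.py <<'E'
from h import *
A=np.array([439.5,173.9,0]);B=np.array([432.8,286.2,0])
TP,TI=-25,5       # tool tilt at pick and at insertion
Rp=Rtilt(TP)@F;Ri=Rtilt(TI)@F
pick=lambda P,up=0:P+[0,0,17.6+up]-14*Rp[:,2]
ins=lambda x,y,h:wp(x,y,h+4.6)-14*Ri[:,2]   # h: lowest tip corner above cover top
E
export OMP_NUM_THREADS=1; timeout 60 python3 - <<'E'
from plan import *
from kin import ik
from cell import *
q=read_state()["qpos"]
np.set_printoptions(precision=2,suppress=True)
for n,P,Rt in (("preA",pick(A,50),Rp),("A",pick(A),Rp),("insup",ins(-41.5,-2,50),Ri),("ins",ins(-41.5,-2,1),Ri),("B",pick(B),Rp)):
    e,q=ik(0,P,Rt,[q]);print(n,round(e,2),q,P)
show(pick(A,40),Rp);show(pick(A),Rp)
E
```

```text
preA 5.01 [-0.26  0.83 -0.1   1.79 -0.12  0.93  1.26] [445.4  173.51  80.29]
A 0.65 [-0.26  0.91 -0.1   1.77 -0.11  0.87  1.26] [445.4  173.51  30.29]
insup 0.0 [-0.02  0.51 -0.14  2.22  0.25  0.34  1.14] [455.89  19.89 140.58]
ins 0.0 [ 0.02  0.62 -0.18  2.18  0.44  0.29  0.96] [480.33  18.27  98.15]
B 9.26 [-0.24  0.97 -0.43  1.71  0.14  0.86  0.84] [438.7  285.81  30.29]
9.35 [468.6499 174.6919 130.5606] [ 1.4562 -0.4171 -0.6344] 46.8 -> [445.4038 173.5098  70.2883]
rel [ 0.0773 -0.01    0.2008  0.002   0.279  -0.0054]
9.35 [468.6499 174.6919 130.5606] [ 1.4562 -0.4171 -0.6344] 46.8 -> [445.4038 173.5098  30.2883]
rel [ 0.0776 -0.0102  0.3341  0.002   0.279  -0.0054]
```

{"method": "move_arm", "body": {
  "rows": "0.077 -0.01 0.1 0 0.07 -0.005 -0.1; 0.077 -0.01 0.15 0.002 0.14 -0.005 -0.1; 0.077 -0.01 0.2 0.002 0.21 -0.005 -0.1; 0.077 -0.01 0.2 0.002 0.279 -0.005 -0.1; 0.077 -0.01 0.24 0.002 0.279 -0.005 -0.1; 0.077 -0.01 0.28 0.002 0.279 -0.005 -0.1; 0.077 -0.01 0.31 0.002 0.279 -0.005 -0.1; 0.0775 -0.01 0.334 0.002 0.279 -0.005 -0.1; 0.0775 -0.01 0.334 0.002 0.279 -0.005 -0.1; 0.0775 -0.01 0.334 0.002 0.279 -0.005 -0.1; 0.0775 -0.01 0.334 0.002 0.279 -0.005 -0.1"
}}

```text
clock: 10.27
eef_pos: [443.1, 174.5, 29.0]
tool_rot: [-3.14, -0.439, 3.077]
force: [-0.5, -0.3, -0.1]
width: 46.8
gripper_force: 0.0
```

```bash
python3 - <<'E'
from plan import *
from cell import *
show(pick(A),Rp); s=read_state();print(s["qpos"],s["tool_rot"])
E
```

```text
10.2667 [443.1376 174.517   28.9864] [-0.4602 -0.3275 -0.142 ] 46.8 -> [445.4038 173.5098  30.2883]
rel [-0.0052 -0.0029 -0.0072 -0.0012 -0.0018  0.001 ]
[-0.2769  0.9142 -0.0731  1.7787 -0.1404  0.8627  1.2869] [-3.1404 -0.4392  3.0773]
```

Correct by about 2.5 mm and close.

{"method": "move_arm", "body": {
  "rows": "-0.005 -0.003 -0.007 -0.001 -0.002 0 -0.1; -0.005 -0.003 -0.007 -0.001 -0.002 0 -0.1; -0.005 -0.003 -0.007 -0.001 -0.002 0 1; -0.005 -0.003 -0.007 -0.001 -0.002 0 1; -0.005 -0.003 -0.007 -0.001 -0.002 0 1; -0.005 -0.003 -0.007 -0.001 -0.002 0 1; -0.005 -0.003 -0.007 -0.001 -0.002 0 1; -0.005 -0.003 -0.007 -0.001 -0.002 0 1; -0.005 -0.003 -0.007 -0.001 -0.002 0 1; -0.005 -0.003 -0.007 -0.001 -0.002 0 1"
}}

```text
clock: 11.1
eef_pos: [445.5, 173.1, 29.8]
tool_rot: [3.141, -0.437, 3.076]
force: [-0.3, -0.4, 3.3]
width: 5.9
gripper_force: 58.8
```

```bash
python3 - <<'E'
from plan import *
from cell import *
show(pick(A),Rp); show(pick(A,120),Rp);show(ins(-41.5,-2,60),Ri)
s=read_state();print(s["gripper_force"]);d=get_image("wrist");cv2.imwrite("pics/w8.png",d["img"][200:480,180:460,::-1])
E
```

```text
11.1 [445.5082 173.1288  29.7591] [-0.309  -0.383   3.3285] 5.9 -> [445.4038 173.5098  30.2883]
rel [ 0.0011  0.0012 -0.0014 -0.     -0.0005  0.0004]
11.1 [445.5082 173.1288  29.7591] [-0.309  -0.383   3.3285] 5.9 -> [445.4038 173.5098 150.2883]
rel [ 0.1705  0.0013 -0.3638 -0.     -0.0005  0.0004]
11.1 [445.5082 173.1288  29.7591] [-0.309  -0.383   3.3285] 5.9 -> [450.8961  20.2169 149.242 ]
rel [ 0.1222 -0.5073 -0.3826  0.0001 -0.3339  0.0004]
58.8202279061079
```

{"method": "move_arm", "body": {
  "rows": "0.03 0 -0.06 0 0 0 1; 0.07 0 -0.15 0 0 0 1; 0.12 0 -0.25 0 0 0 1; 0.17 0 -0.36 0 0 0 1; 0.17 -0.1 -0.37 0 -0.05 0 1; 0.16 -0.22 -0.38 0 -0.12 0 1; 0.15 -0.33 -0.38 0 -0.19 0 1; 0.13 -0.43 -0.38 0 -0.26 0 1; 0.122 -0.507 -0.382 0 -0.334 0 1; 0.122 -0.507 -0.382 0 -0.334 0 1; 0.122 -0.507 -0.382 0 -0.334 0 1; 0.122 -0.507 -0.382 0 -0.334 0 1"
}}

```text
clock: 12.15
eef_pos: [451.6, 20.8, 149.1]
tool_rot: [3.141, 0.088, 3.076]
force: [0.3, 0.4, -0.2]
width: 6.1
gripper_force: 58.7
```

```bash
python3 - <<'E'
from plan import *
from cell import *
show(ins(-41.5,-2,60),Ri);show(ins(-41.5,-2,20),Ri);show(ins(-41.5,-2,1),Ri)
s=read_state();print(s["qpos"],s["tool_rot"]);d=get_image("wrist");np.save("w8.npy",dict(s=s,d=d),allow_pickle=True)
cv2.imwrite("pics/w9.png",cv2.resize(d["img"][180:400,200:440,::-1],(720,660))[:600])
u=R.from_matrix(wT(s)[:3,:3]).as_matrix()
tipc=s["eef_pos"]+14*u[:,2]; foot=tipc-17.6*uz;print("foot wheel coords (pred)",W.T@(foot-C),"px foot",wproj(d,s,foot),"px cup",wproj(d,s,wp(-41.5,-2,-6)))
E
```

```text
12.15 [451.6115  20.7653 149.0521] [ 0.2899  0.3842 -0.2464] 6.1 -> [450.8961  20.2169 149.242 ]
rel [ 0.0022 -0.002  -0.0008  0.0005  0.0005  0.0005]
12.15 [451.6115  20.7653 149.0521] [ 0.2899  0.3842 -0.2464] 6.1 -> [470.8525  18.8978 114.601 ]
rel [-0.0541 -0.0021  0.1201  0.0005  0.0005  0.0005]
12.15 [451.6115  20.7653 149.0521] [ 0.2899  0.3842 -0.2464] 6.1 -> [480.3318  18.2713  98.1465]
rel [-0.0808 -0.0022  0.1775  0.0005  0.0005  0.0005]
[-0.1409  0.4869  0.0296  2.2224  0.0038  0.3458  1.3868] [3.141  0.088  3.0764]
foot wheel coords (pred) [-40.999   -1.3957  46.4925] px foot [321.9579 305.9395] px cup [320.8036 303.5616]
```

View pics/w9.png

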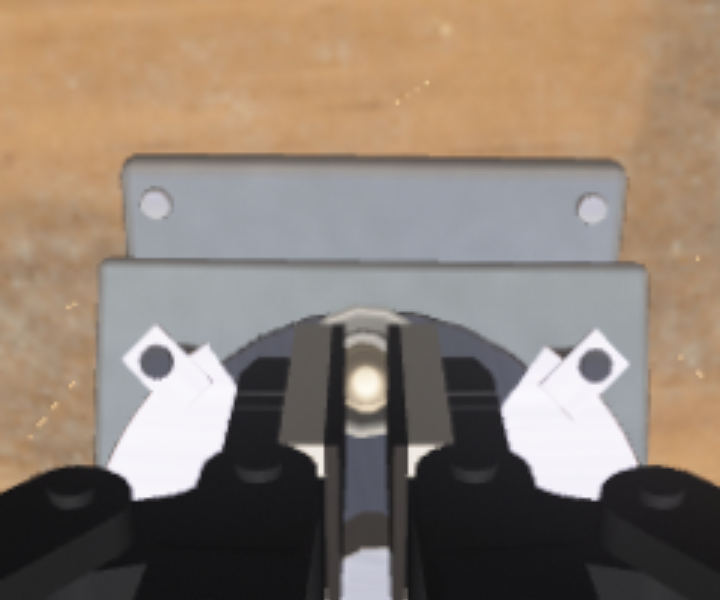

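The view shows blank A upright between the pads at about (366,380), nearly coaxial with the cup rim at about (367,373). That was the 10th and last picture, so the rest is by numbers. Now I'll insert.

{"method": "move_arm", "body": {
  "rows": "-0.015 -0.002 0.03 0 0 0 1; -0.035 -0.002 0.07 0 0 0 1; -0.0541 -0.002 0.12 0 0 0 1; -0.06 -0.002 0.133 0 0 0 1; -0.067 -0.002 0.148 0 0 0 1; -0.074 -0.002 0.163 0 0 0 1; -0.081 -0.002 0.1775 0 0 0 1; -0.081 -0.002 0.1775 0 0 0 1; -0.081 -0.002 0.1775 0 0 0 1"
}}

```text
clock: 12.95
eef_pos: [479.6, 17.9, 98.0]
tool_rot: [3.141, 0.087, 3.076]
force: [-0.2, 0.2, 0.6]
width: 5.9
gripper_force: 58.8
```

```bash
python3 - <<'E'
from plan import *
from cell import *
show(ins(-41.5,-2,1),Ri);s=read_state();print(s["width"],W.T@s["force"])
E
```

```text
12.95 [479.6402  17.9022  97.9766] [-0.1805  0.1647  0.6095] 5.9 -> [480.3318  18.2713  98.1465]
rel [-0.0023  0.0014 -0.0004  0.0002  0.0001  0.0005]
5.9055875463600085 [0.1393 0.1525 0.6234]
```

{"method": "move_arm", "body": {
  "rows": "0 0 0 0 0 0 0.5; 0 0 0 0 0 0 0.5; 0 0 0 0 0 0 0.5; 0 0 0 0 0 0 0.5; 0.007 0 -0.015 0 0 0 0.5; 0.02 0 -0.045 0 0 0 0.5; 0.04 0 -0.09 0 0 0 0.5; 0.06 0 -0.13 0 0 0 0.4; 0.08 0 -0.18 0 0 0 0.3; 0.08 0 -0.18 0 0 0 0.3"
}}

```text
clock: 13.78
eef_pos: [450.6, 19.2, 152.0]
tool_rot: [3.141, 0.09, 3.075]
force: [-0.5, 0.6, 0.1]
width: 30.0
gripper_force: 0.0
```

```bash
python3 - <<'E'
from plan import *
from cell import *
np.set_printoptions(precision=2,suppress=True)
s=read_state();d=get_image("wrist");np.save("w10.npy",dict(s=s,d=d),allow_pickle=True)
for h in (-6,-8,0,14,36):print(h,wproj(d,s,wp(-41.5,-2,h)))
# coarse luminance map around cup
c=wproj(d,s,wp(-41.5,-2,-7)).astype(int);g=cv2.cvtColor(d["img"],cv2.COLOR_RGB2GRAY)
np.set_printoptions(linewidth=200)
print(g[c[1]-26:c[1]+27:3,c[0]-26:c[0]+27:3])
E
```

```text
-6 [323.56 302.15]
-8 [323.54 302.12]
0 [323.61 302.26]
14 [323.75 302.52]
36 [324. 303.]
[[166 169 169 168 167 168 169 168 166 166 166 166 167 168 166 166 164 164]
 [166 167 169 169 169 169 167 167 164 165 164 165 165 166 165 165 165 164]
 [166 166 168 169 169 166 160 162 198 194 182 174 159 149 150 159 165 166]
 [166 165 108  89  93 178 187 164 149 147 147 151 184 165 104  97  80 115]
 [ 84  94  98  99 165 165 144 144 128 121 130 141 139 161 181  99  95  96]
 [ 95  96  97 157 168 139 124 158 195 189 189 115 118 130 162 156  95  95]
 [ 94  96 104 178 132 128 169 185 171 108 102 111 101 116 128 179 109  94]
 [ 93  94 124 166 126  99 183 182 111 117 216 125 133  69 114 150 148  92]
 [ 91  93 153 149 118 142 182 178 130 198 246 235 169  79 106 144 165  92]
 [ 93  93 155 140 110 132 180 180 179 178 234 202 176  74 100 138 169  95]
 [ 93  93 136 154 103  62 180 179 179 195 207 219 175  56  94 138 172  96]
 [ 93  91 106 165  99  79 127 178 177 176 176 175  72  79  96 169 105  97]
 [ 92  90  93 173 140  90  73  61 162 168 144  56  69  83 128 180  93  96]
 [ 90  92  92 101 175 127  83  77  69  60  68  71  81 122 175 108  93  93]
 [ 90  92  90  92 104 178 138 108  78  76  79  94 139 199 108  92  93  93]
 [ 91  92  90  91  93 100 155 193 164 159 180 199 180  93  92  91  92  92]
 [ 89  91  90  92  93  92  91  90 109 112  92  91  94  91  92  89  92  92]
 [ 93  90  89  92  93  93  92  91  92  91  92  91  92  93  89  89  92  91]]
```

```bash
cat >> plan.py <<'E'
R0=Rtilt(0)@F
crk=lambda a:wp(40*np.cos(a),40*np.sin(a),31)
E
python3 - <<'E'
from plan import *
show(crk(1.61)+[0,0,60],R0);show(crk(1.61),R0)
E
```

```text
13.8333 [451.3018  19.2669 151.1612] [0.5921 0.0492 0.5732] 30.2 -> [506.152   58.6255 186.1629]
rel [-0.1836  0.143  -0.1005  0.0001  0.0576 -0.    ]
13.8333 [451.3018  19.2669 151.1612] [0.5921 0.0492 0.5732] 30.2 -> [506.152   58.6255 126.1629]
rel [-0.1655  0.1429  0.0987  0.0001  0.0576 -0.    ]
```

{"method": "move_arm", "body": {
  "rows": "0 0 -0.1 0 0.02 0 -0.1; -0.06 0.05 -0.12 0 0.04 0 -0.1; -0.18 0.143 -0.1 0 0.0576 0 -0.1; -0.1836 0.143 -0.1 0 0.0576 0 -0.1; -0.1836 0.143 -0.1 0 0.0576 0 -0.1; -0.1836 0.143 -0.1 0 0.0576 0 -0.1; -0.1836 0.143 -0.1 0 0.0576 0 -0.1"
}}

```text
clock: 14.42
eef_pos: [504.7, 58.2, 183.6]
tool_rot: [-3.141, -0.005, 3.075]
force: [-1.0, -0.5, 0.2]
width: 47.3
gripper_force: 0.0
```

```bash
cat > chk.py <<'E'
from plan import *
from cell import *
import sys
cx,cy=map(float,sys.argv[1:3])
np.set_printoptions(precision=1,suppress=True,linewidth=220)
s=read_state();d=get_image("wrist")
for h in (-36,-8,0,14):print(h,wproj(d,s,wp(cx,cy,h)))
c=wproj(d,s,wp(cx,cy,-6)).astype(int);g=cv2.cvtColor(d["img"],cv2.COLOR_RGB2GRAY)
m=g[c[1]-30:c[1]+31,c[0]-34:c[0]+35]
ys,xs=np.where(m>225);print("bright px",len(xs),"mean",xs.mean()+c[0]-34 if len(xs) else 0,ys.mean()+c[1]-30 if len(xs) else 0)
print("origin",c[0]-34,c[1]-30);print(m[::3,::3])
E
python3 chk.py -41.5 -2; python3 - <<'E'
from plan import *
show(crk(1.61),R0)
E
```

```text
-36 [266.3 235. ]
-8 [260.3 224.1]
0 [258.4 220.5]
14 [254.7 213.7]
bright px 185 mean 254.03243243243242 244.05945945945945
origin 225 193
[[155 153 154 154 154 154 154 153 152 152 152 151 151 153 154 152 152 151 152 152 152 151 151]
 [155 154 153 152 153 154 154 153 153 154 153 152 152 151 154 153 151 150 151 151 151 150 151]
 [156 154 152 153 154 153 153 153 153 154 156 154 152 151 154 154 151 150 150 150 151 152 153]
 [154 154 154 153 154 155 155 153 152 154 154 149 146 151 154 155 153 152 151 151 151 153 154]
 [154 155 155 155 154 155 155 154 150 150 164 186 179 170 160 146 153 153 152 152 153 153 150]
 [141 142 143 143 142 143 143 139 163 161 142 142 140 139 140 156 154 143 143 143 140 137 138]
 [159 160 158 159 157 158 155 158 140 137 138 131 124 127 132 130 148 147 158 157 155 152 154]
 [160 159 158 158 158 156 155 133 130 127  93  97  98  96  91 119 123 154 156 157 155 154 154]
 [160 159 158 157 157 155 152 123 123  86  93  96  98  97  95  88 114 138 135 155 156 155 155]
 [159 158 158 157 157 151 142 117  91  84  90  95 234 236 130  90  92 136 126  94  94  97 132]
 [159 159 
[... 489 characters left out ...]
4  92  94 157 153 138 125 135 146 164 119  91  87  79  94  94  97  93]
 [240 231 111  95  93  93  92  94  94  90 114 148  99 104  97  94  92  87  87  93  94  97 141]
 [240 240 197  94  93  93  93  94  94  95  91  93  96  97  96  95  93  89  91  93  95  95 238]
 [237 237 232 140  95  93  93  92  94  93  94  91  94  97  96  95  94  92  93  94  98 235 238]
 [239 238 238 198  95  93  94  91  92  93  94  92  92  92  94  92  95  92  93  91 149 238 238]
 [238 238 223  96  95  93  94  92  93  93  93  92  92  93  93  92  94  94  91  91  95 129 236]]
14.4667 [504.697   58.1003 183.8509] [ 0.1026  0.028  -0.1747] 46.9 -> [506.152   58.6255 126.1629]
rel [-0.0056  0.0022  0.1923 -0.0005 -0.003  -0.0002]
```

{"method": "move_arm", "body": {
  "rows": "-0.005 0.002 0.08 0 -0.003 0 -0.1; -0.005 0.002 0.15 0 -0.003 0 -0.1; -0.0056 0.0022 0.192 0 -0.003 0 -0.1; -0.0056 0.0022 0.192 0 -0.003 0 -0.1; -0.0056 0.0022 0.192 0 -0.003 0 1; -0.0056 0.0022 0.192 0 -0.003 0 1; -0.0056 0.0022 0.192 0 -0.003 0 1; -0.0056 0.0022 0.192 0 -0.003 0 1; -0.0056 0.0022 0.192 0 -0.003 0 1"
}}

```text
clock: 15.22
eef_pos: [507.7, 59.0, 127.7]
tool_rot: [-3.141, 0.003, 3.076]
force: [-0.8, -1.1, 5.4]
width: 10.5
gripper_force: 58.8
```

```bash
python3 - <<'E'
from plan import *
from cell import *
s=read_state();w=W.T@(s["eef_pos"]-C);print(w,np.arctan2(w[1],w[0]),s["force"],s["width"])
E
python3 arc.py 1.61 3.161 11; python3 arc.py 3.161 4.712 11
```

```text
[ 0.5637876  40.44260603 31.554386  ] 1.5568567927988173 [-0.77874287 -1.13388104  5.38610196] 10.480280727813268
0.0162 -0.0021 0.0093; 0.0320 -0.0067 0.0183; 0.0470 -0.0139 0.0270; 0.0611 -0.0234 0.0350; 0.0738 -0.0351 0.0424; 0.0850 -0.0488 0.0488; 0.0944 -0.0641 0.0542; 0.1018 -0.0809 0.0584; 0.1072 -0.0986 0.0615; 0.1103 -0.1170 0.0633; 0.1111 -0.1358 0.0638; 
-0.0015 -0.0187 -0.0008; -0.0052 -0.0370 -0.0030; -0.0111 -0.0545 -0.0064; -0.0191 -0.0709 -0.0109; -0.0290 -0.0858 -0.0166; -0.0407 -0.0989 -0.0233; -0.0538 -0.1101 -0.0308; -0.0681 -0.1190 -0.0390; -0.0834 -0.1255 -0.0478; -0.0993 -0.1294 -0.0569; -0.1156 -0.1308 -0.0663;
```

{"method": "move_arm", "body": {
  "rows": "0.0162 -0.0021 0.0093 0 0 0 1; 0.032 -0.0067 0.0183 0 0 0 1; 0.047 -0.0139 0.027 0 0 0 1; 0.0611 -0.0234 0.035 0 0 0 1; 0.0738 -0.0351 0.0424 0 0 0 1; 0.085 -0.0488 0.0488 0 0 0 1; 0.0944 -0.0641 0.0542 0 0 0 1; 0.1018 -0.0809 0.0584 0 0 0 1; 0.1072 -0.0986 0.0615 0 0 0 1; 0.1103 -0.117 0.0633 0 0 0 1; 0.1111 -0.1358 0.0638 0 0 0 1"
}}

```text
clock: 16.13
eef_pos: [472.2, 22.0, 108.8]
tool_rot: [3.14, 0.004, 3.077]
force: [-1.7, 2.0, 12.0]
width: 10.1
gripper_force: 59.6
```

{"method": "move_arm", "body": {
  "rows": "-0.0015 -0.0187 -0.0008 0 0 0 1; -0.0052 -0.037 -0.003 0 0 0 1; -0.0111 -0.0545 -0.0064 0 0 0 1; -0.0191 -0.0709 -0.0109 0 0 0 1; -0.029 -0.0858 -0.0166 0 0 0 1; -0.0407 -0.0989 -0.0233 0 0 0 1; -0.0538 -0.1101 -0.0308 0 0 0 1; -0.0681 -0.119 -0.039 0 0 0 1; -0.0834 -0.1255 -0.0478 0 0 0 1; -0.0993 -0.1294 -0.0569 0 0 0 1; -0.1156 -0.1308 -0.0663 0 0 0 1; -0.1156 -0.1308 -0.0663 0 0 0 1"
}}

```text
clock: 17.13
eef_pos: [502.7, -20.8, 128.3]
tool_rot: [-3.141, -0.001, 3.076]
force: [-4.8, -0.2, 10.2]
width: 10.4
gripper_force: 59.5
```

```bash
python3 - <<'E'
from plan import *
from cell import *
s=read_state();w=W.T@(s["eef_pos"]-C);print(w,np.arctan2(w[1],w[0]),s["force"],s["width"],s["qpos"])
E
python3 chk.py -42 0 | head -8
```

```text
[  1.03704365 -39.501863    31.93836351] -1.5445493242502892 [-4.78767489 -0.20254967 10.17550957] 10.387430886848303 [-0.00713116  0.60013556 -0.01114208  2.03056049  0.01370056  0.51159403
  1.47655225]
-36 [388.1 252.1]
-8 [397.2 240.7]
0 [400.3 236.9]
14 [406.3 229.3]
bright px 0 mean 0 0
origin 363 209
[[160 158 159 161 161 159 158 158 156 156 157 158 158 160 158 157 158 159 159 160 159 159 158]
 [160 158 158 161 161 160 159 158 157 158 158 160 159 159 158 159 160 160 158 158 157 157 159]
```

```bash
python3 chk.py -42 0 | tail -22; python3 - <<'E'
from plan import *
from cell import *
s=read_state();d=get_image("wrist");g=cv2.cvtColor(d["img"],cv2.COLOR_RGB2GRAY)
c=wproj(d,s,wp(-42,0,-6)).astype(int);x0,y0=c[0]-45,c[1]-40
m=cv2.resize(g[y0:y0+80,x0:x0+90],None,fx=4,fy=4,interpolation=3)
h=cv2.HoughCircles(cv2.medianBlur(m,5),cv2.HOUGH_GRADIENT,1,20,param1=80,param2=20,minRadius=60,maxRadius=115)
def onpl(u,v,z):
    o,r=wray(d,s,u,v);t=((wp(0,0,z)-o)@uz)/(r@uz);return W.T@(o+r*t-C)
for x,y,r in h[0][:6]: print(x/4+x0,y/4+y0,r/4,onpl(x/4+x0-.4,y/4+y0-.4,-6))
E
```

```text
origin 363 209
[[160 158 159 161 161 159 157 157 156 156 157 158 159 159 158 158 157 159 160 160 158 159 159]
 [160 158 158 160 161 161 159 158 157 157 159 159 159 159 158 159 160 159 158 157 156 157 158]
 [155 152 152 156 158 158 157 157 157 158 147 153 155 158 160 150 159 158 157 156 156 157 159]
 [146 146 144 143 143 142 141 140 141 158 169 168 174 176 178 184 167 151 128 126 124 124 122]
 [163 163 162 163 163 162 162 154 163 161 147 147 146 146 144 144 159 171 160 160 160 160 162]
 [164 163 164 165 165 165 153 161 147 143 144 141 140 139 139 138 137 138 169 156 160 161 162]
 [164 165 165 166 165 163 156 155 138 139 103 100 101 100  99 120 131 131 132 164 155 161 162]
 [167 166 165 164 164 156 160 133 133  97 101 101 100  96  95  91 104 124 124 133 164 159 161]
 [136  99  95  98 100 156 154 128 103 101 101 100  97  94  91  87  83 102 117 119 158 159 161]
 [102 102  99 100 100 157 152 124 100 101  99  97  94  91  86  83  80  77 111 114 147 158 162]
 [102 100  99  99  99 158 149 118 171 165 162 174  93  86  82  78  74  72 104 107 131 161 161]
 [102 100 100  99  87 160 145 112 163 16
[... 591 characters left out ...]
 139 159 171 151  98  97 101 104]
 [101 102 101  99  97  87  87  89  91  93  82 118 189 182 182 177 120  97  98  99  99 102 103]
 [177 101 100  98  97  96  90  93  94  96  98  99 100  97  95  97 100  97  98  99  98 100 102]
 [222 134 100  98  98  97  97  96  96  98  99  98  97  96  95  97  99  97  97  98  96  99 101]]
400.875 240.875 22.225 [-41.57943075   1.32004959  -6.        ]
405.375 243.375 20.825 [-40.2410376    3.66722888  -6.        ]
404.625 237.125 26.95 [-43.60162493   3.44589878  -6.        ]
402.875 231.875 27.225 [-46.44324636   2.65878271  -6.        ]
400.625 246.125 20.275 [-38.77322135   1.04506419  -6.        ]
380.875 252.875 23.9 [-35.22369021  -9.52207074  -6.        ]
```

{"method": "move_arm", "body": {
  "rows": "0 0 0 0 0 0 -0.1; 0 0 0 0 0 0 -0.1; 0 0 0 0 0 0 -0.1; 0 0 -0.1 0 0 0 -0.1; 0 0 -0.2 0 0 0 -0.1; 0 0 -0.3 0 0 0 -0.1; 0 0 -0.3 0 0 0 -0.1"
}}

```text
clock: 17.87
eef_pos: [507.2, -20.2, 222.4]
tool_rot: [3.141, 0.012, 3.076]
force: [0.3, -0.2, -0.1]
width: 47.2
gripper_force: 0.0
```

```bash
python3 - <<'E'
from plan import *
show(pick(B,70),Rp);show(pick(B),Rp)
E
python3 chk.py -42 0 | head -6
```

```text
17.8667 [507.2279 -20.1801 222.4082] [ 0.3023 -0.1924 -0.1255] 47.2 -> [438.7038 285.8098 100.2883]
rel [0.2995 1.0025 0.4044 0.0005 0.2855 0.0005]
17.8667 [507.2279 -20.1801 222.4082] [ 0.3023 -0.1924 -0.1255] 47.2 -> [438.7038 285.8098  30.2883]
rel [0.3023 1.0022 0.6378 0.0005 0.2855 0.0005]
-36 [367.8 210.3]
-8 [372.2 199. ]
0 [373.6 195.4]
14 [376.2 188.5]
bright px 311 mean 361.93247588424435 218.4983922829582
origin 338 168
```

{"method": "move_arm", "body": {
  "rows": "0.1 0.13 0 0 0 0 -0.1; 0.2 0.25 0.05 0 0 0 -0.1; 0.3 0.38 0.1 0 0.05 0 -0.1; 0.3 0.52 0.15 0 0.1 0 -0.1; 0.3 0.65 0.2 0 0.15 0 -0.1; 0.3 0.78 0.3 0 0.2 0 -0.1; 0.3 0.9 0.35 0 0.25 0 -0.1; 0.3 1 0.4 0 0.2855 0 -0.1; 0.3 1 0.4 0 0.2855 0 -0.1; 0.3 1 0.4 0 0.2855 0 -0.1; 0.3 1 0.4 0 0.2855 0 -0.1"
}}

```text
clock: 18.83
eef_pos: [432.1, 285.1, 95.7]
tool_rot: [-3.14, -0.449, 3.078]
force: [-1.2, -0.2, 0.3]
width: 47.1
gripper_force: 0.0
```

```bash
python3 - <<'E'
from plan import *
from cell import *
show(pick(B,20),Rp);show(pick(B),Rp)
s=read_state();d=get_image("wrist");g=d["img"]
print(s["qpos"],wproj(d,s,B+[0,0,28]),wproj(d,s,B))
c=wproj(d,s,B+[0,0,14]).astype(int);m=cv2.cvtColor(g,cv2.COLOR_RGB2GRAY)[c[1]-33:c[1]+34,c[0]-24:c[0]+25]
sat=cv2.cvtColor(g,cv2.COLOR_RGB2HSV)[c[1]-33:c[1]+34,c[0]-24:c[0]+25,1]
np.set_printoptions(linewidth=220);print(c-[24,33]);print(sat[::3,::2])
E
```

```text
18.8333 [432.0884 285.0953  95.7405] [-1.1583 -0.2311  0.3349] 47.1 -> [438.7038 285.8098  50.2883]
rel [-0.0855  0.004   0.127  -0.0016 -0.0082  0.0013]
18.8333 [432.0884 285.0953  95.7405] [-1.1583 -0.2311  0.3349] 47.1 -> [438.7038 285.8098  30.2883]
rel [-0.1144  0.0041  0.187  -0.0016 -0.0082  0.0013]
[-0.4109  0.8438 -0.1333  1.6746 -0.1656  1.0145  1.1037] [324.1638 318.0198] [323.9349 316.4168]
[300 284]
[[109 109 104  98  98 105 101 101 106 107 105  98  87  89  91  84  76  85  88  85  81  76  77  81  85]
 [110 112 110 103 102 102  98  95 103 104  96  93  98  94  80  75  73  79  80  80  78  81  82  81  89]
 [106 105 104 104 101  99  96  91  88  86  81  80  81  83  84  85  81  82  79  81  85  86  87  70  89]
 [106 106 105 105 103  97  88  82  81  79  80  85  96 106 108 106 105 100  95  95  96  94  91  88  84]
 [110 112 112 107 102  96  92  82  81  84  86  90 100 105 106 103  99  95  91  92  92  96  95  88  85]
 [111 114 113 107 100 100  96  91  92  97  97  97 100 102 105 103 100  96  92  98 101  99  92  96  88]
 [116 116 115 114 112 103  96  94  98 104 105 101 100 103 103 103 
[... 985 characters left out ...]
 106 106 104  95  93  95  89  81  85  87  85  80  76  75  78  87  98  93  83  69]
 [114 111 109 107 107 108 106 101  95  95 105  97  86  87  87  84  77  73  72  81  86  90  87  78  76]
 [112 109 106 104 105 105 104 103 103 103 104  97  89  85  80  84  86  78  76  84  88  87  87  86  86]
 [114 109 109 109 110 106 108 107 103 101 106 101  92  85  81  87  97  89  85  88  88  85  87  86  88]
 [109 106 105 105 108 110 110 106 102  97 102 104  99  94  90  92  95  95  96  91  86  81  80  87  91]
 [105 101 100 101 104 106 105 101 105 111 112 112 112 105  95  87  84  86  91  92  88  78  77  86  93]
 [107 104 103 102 103 105 103  98 103 112 105 103  96  92  89  89  96  97  99  91  84  89  91  90  90]]
```

{"method": "move_arm", "body": {
  "rows": "-0.04 0.003 0.06 -0.001 -0.008 0 -0.1; -0.085 0.003 0.127 -0.001 -0.008 0 -0.1; -0.1 0.003 0.157 -0.001 -0.008 0 -0.1; -0.1144 0.003 0.187 -0.001 -0.008 0 -0.1; -0.1144 0.003 0.187 -0.001 -0.008 0 -0.1; -0.1144 0.003 0.187 -0.001 -0.008 0 -0.1; -0.1144 0.003 0.187 -0.001 -0.008 0 -0.1"
}}

```text
clock: 19.47
eef_pos: [440.7, 285.5, 32.9]
tool_rot: [3.139, -0.433, 3.076]
force: [0.5, 0.1, 0.8]
width: 47.2
gripper_force: 0.0
```

```bash
python3 - <<'E'
from plan import *
show(pick(B-[0,.5,0]),Rp)
E
```

```text
19.4667 [440.722  285.4704  32.9321] [0.5129 0.1409 0.7836] 47.2 -> [438.7038 285.3098  30.2883]
rel [ 0.0024 -0.001   0.0108  0.0014  0.0021  0.0003]
```

{"method": "move_arm", "body": {
  "rows": "0.0024 -0.001 0.0108 0.001 0.002 0 -0.1; 0.0024 -0.001 0.0108 0.001 0.002 0 -0.1; 0.0024 -0.001 0.0108 0.001 0.002 0 1; 0.0024 -0.001 0.0108 0.001 0.002 0 1; 0.0024 -0.001 0.0108 0.001 0.002 0 1; 0.0024 -0.001 0.0108 0.001 0.002 0 1; 0.0024 -0.001 0.0108 0.001 0.002 0 1; 0.0024 -0.001 0.0108 0.001 0.002 0 1; 0.0024 -0.001 0.0108 0.001 0.002 0 1"
}}

```text
clock: 20.22
eef_pos: [438.3, 285.3, 29.6]
tool_rot: [3.141, -0.437, 3.076]
force: [0.0, 0.1, 2.5]
width: 6.0
gripper_force: 58.8
```

```bash
python3 - <<'E'
from plan import *
show(pick(B-[0,.5,0]),Rp);show(pick(B,120),Rp);show(ins(-41.6,1.6,60),Ri)
E
```

```text
20.2167 [438.288  285.2715  29.5533] [0.0464 0.143  2.4884] 6.0 -> [438.7038 285.3098  30.2883]
rel [-0.0002  0.0002 -0.0028 -0.0001 -0.0006  0.0004]
20.2167 [438.288  285.2715  29.5533] [0.0464 0.143  2.4884] 6.0 -> [438.7038 285.8098 150.2883]
rel [ 0.1693  0.002  -0.3651 -0.0001 -0.0006  0.0004]
20.2167 [438.288  285.2715  29.5533] [0.0464 0.143  2.4884] 6.0 -> [451.0471  23.8147 149.192 ]
rel [ 0.0789 -0.8668 -0.4035  0.     -0.334   0.0004]
```

{"method": "move_arm", "body": {
  "rows": "0.03 0 -0.06 0 0 0 1; 0.07 0 -0.15 0 0 0 1; 0.12 0 -0.25 0 0 0 1; 0.16 -0.05 -0.36 0 0 0 1; 0.16 -0.17 -0.37 0 -0.05 0 1; 0.15 -0.29 -0.38 0 -0.11 0 1; 0.13 -0.41 -0.39 0 -0.17 0 1; 0.11 -0.54 -0.4 0 -0.23 0 1; 0.09 -0.67 -0.4 0 -0.29 0 1; 0.08 -0.79 -0.403 0 -0.334 0 1; 0.079 -0.867 -0.403 0 -0.334 0 1; 0.079 -0.867 -0.403 0 -0.334 0 1"
}}

```text
clock: 21.22
eef_pos: [448.8, 18.3, 148.9]
tool_rot: [-3.139, 0.086, 3.069]
force: [0.4, 0.3, -0.6]
width: 5.9
gripper_force: 58.8
```

{"method": "move_arm", "body": {
  "rows": "0 0 0 0 0 0 1; 0 0 0 0 0 0 1"
}}

```text
clock: 21.38
eef_pos: [451.6, 24.5, 148.9]
tool_rot: [3.141, 0.088, 3.077]
force: [-0.0, -0.1, -0.2]
width: 6.3
gripper_force: 58.8
```

```bash
python3 - <<'E'
from plan import *
from cell import *
show(ins(-41.6,1.6,60),Ri);show(ins(-41.6,1.6,20),Ri);show(ins(-41.6,1.6,1),Ri)
s=read_state();T=wT(s)[:3,:3];d=get_image("wrist")
foot=s["eef_pos"]+14*T[:,2]-16.9*uz;print("foot wheel",W.T@(foot-C),"px foot",wproj(d,s,foot),"px cup",wproj(d,s,wp(-41.6,1.6,-6)))
g=cv2.cvtColor(d["img"],cv2.COLOR_RGB2GRAY);c=wproj(d,s,wp(-41.6,1.6,-6)).astype(int)
np.set_printoptions(linewidth=220);print(c-[30,30]);print(g[c[1]-30:c[1]+31:3,c[0]-30:c[0]+31:3])
E
```

```text
21.3833 [451.5598  24.5498 148.9122] [-0.0069 -0.0981 -0.1736] 6.3 -> [451.0471  23.8147 149.192 ]
rel [ 0.0015 -0.0026 -0.0011  0.0006  0.0005  0.0006]
21.3833 [451.5598  24.5498 148.9122] [-0.0069 -0.0981 -0.1736] 6.3 -> [471.0035  22.4957 114.551 ]
rel [-0.0548 -0.0027  0.1198  0.0006  0.0005  0.0006]
21.3833 [451.5598  24.5498 148.9122] [-0.0069 -0.0981 -0.1736] 6.3 -> [480.4828  21.8691  98.0965]
rel [-0.0815 -0.0028  0.1772  0.0006  0.0005  0.0006]
foot wheel [-41.3279   2.3816  47.2211] px foot [321.9484 305.9613] px cup [320.4757 303.9146]
[290 273]
[[166 166 165 164 163 164 164 164 164 163 164 165 166 166 163 161 160 162 161 160 161]
 [165 166 165 164 164 166 166 165 165 163 164 166 165 165 163 161 161 161 160 159 161]
 [164 166 165 166 166 166 166 166 164 163 162 163 163 164 163 162 162 160 160 158 161]
 [164 165 166 167 166 166 164 165 157 154 154 156 158 163 163 163 163 162 160 160 161]
 [164 163 165 164  83  80  98 157 190 179 175 171 189 174 121  96 147 163 163 161 162]
 [121  94  91  91  91  93 106  79 105 144 143 141 141 112  81  97  91  88 104 157 161]
 [ 98  96  96 
[... 591 characters left out ...]
37]
 [ 36  39  89  89  89  89  84  32  61 190 243 245 211  73  32  81  88  89  89  89  43]
 [ 44  50  89  89  88  88  70  31  67 193 202 204 194  64  32  67  88  88  88  88  50]
 [ 32  54  88  88  88  88  54  29  41  89 149 147  84  42  30  53  87  87  89  88  53]
 [ 31  70  88  88  88  87  40  28  54 108  92  93 124  63  29  39  88  88  89  88  65]
 [ 31  87  88  87  87  87  27  28  70 184 188 192 191  56  27  28  87  88  87  87  87]
 [ 30  76 102 103 101 101  29  29  43  92  90  90  91  44  30  30 101 102 103 105  75]
 [ 28  29  28  54 229 235  74  68  41  92  89  89  92  43  68  69 234 230  98  29  30]
 [ 28  30  27  27  27 231  78  68  40  91  90  90  91  42  68  68 233  28  29  29  29]]
```

{"method": "move_arm", "body": {
  "rows": "-0.015 -0.0028 0.03 0 0 0 1; -0.035 -0.0028 0.07 0 0 0 1; -0.0548 -0.0028 0.12 0 0 0 1; -0.061 -0.0028 0.133 0 0 0 1; -0.068 -0.0028 0.148 0 0 0 1; -0.075 -0.0028 0.163 0 0 0 1; -0.0815 -0.0028 0.177 0 0 0 1; -0.0815 -0.0028 0.177 0 0 0 1; -0.0815 -0.0028 0.177 0 0 0 1"
}}

```text
clock: 22.18
eef_pos: [479.8, 21.1, 98.1]
tool_rot: [3.141, 0.087, 3.076]
force: [0.3, 0.6, 0.6]
width: 6.1
gripper_force: 58.8
```

```bash
python3 - <<'E'
from plan import *
show(ins(-41.6,1.6,1),Ri)
E
```

```text
22.1833 [479.7837  21.0941  98.0823] [0.3004 0.5703 0.591 ] 6.1 -> [480.4828  21.8691  98.0965]
rel [-0.0022  0.0027  0.0001  0.0001  0.      0.0004]
```

{"method": "move_arm", "body": {
  "rows": "0 0.001 0 0 0 0 0.5; 0 0.001 0 0 0 0 0.5; 0 0.001 0 0 0 0 0.5; 0 0.001 0 0 0 0 0.5; 0.007 0.001 -0.015 0 0 0 0.5; 0.02 0.001 -0.045 0 0 0 0.5; 0.04 0 -0.09 0 0 0 0.5; 0.06 0 -0.13 0 0 0 0.4; 0.08 0 -0.18 0 0 0 0.3; 0.08 0 -0.28 0 0 0 0.1; 0.08 0 -0.28 0 0 0 -0.1"
}}

```text
clock: 23.1
eef_pos: [449.8, 23.3, 183.9]
tool_rot: [3.14, 0.094, 3.076]
force: [0.0, 0.1, -0.3]
width: 46.8
gripper_force: 0.0
```

```bash
python3 - <<'E'
from plan import *
show(crk(4.68)+[0,0,60],R0)
E
```

```text
23.1 [449.8052  23.2778 183.8503] [ 0.01    0.0725 -0.3437] 46.8 -> [501.1147 -21.1643 186.2991]
rel [-0.1803 -0.1366  0.0086  0.0009  0.0598  0.0003]
```

{"method": "move_arm", "body": {
  "rows": "-0.06 -0.06 0 0 0.03 0 -0.1; -0.18 -0.137 0.0086 0 0.06 0 -0.1; -0.18 -0.137 0.0086 0 0.06 0 -0.1; -0.18 -0.137 0.0086 0 0.06 0 -0.1; -0.18 -0.137 0.0086 0 0.06 0 -0.1; -0.18 -0.137 0.0086 0 0.06 0 -0.1"
}}

```text
clock: 23.6
eef_pos: [498.5, -20.9, 181.6]
tool_rot: [3.141, -0.008, 3.077]
force: [-0.4, 0.3, 0.9]
width: 46.7
gripper_force: 0.0
```

```bash
python3 chk.py -41.6 1.6; python3 - <<'E'
from plan import *
show(crk(4.68),R0)
E
```

```text
-36 [378.  237.6]
-8 [384.2 226.7]
0 [386.2 223.1]
14 [390.  216.4]
bright px 156 mean 382.69871794871796 246.08333333333331
origin 350 195
[[153 153 153 153 154 153 152 152 153 153 152 152 152 152 151 152 150 150 151 152 152 153 153]
 [156 153 153 152 153 154 153 151 152 152 152 151 151 152 152 152 152 151 152 154 154 154 153]
 [156 154 153 152 154 155 154 151 150 152 151 152 152 154 153 151 151 152 155 155 154 154 154]
 [154 156 154 152 155 156 154 151 150 151 152 153 153 154 153 153 153 154 153 152 152 155 155]
 [156 157 154 152 154 154 154 154 148 147 160 161 170 164 148 152 154 152 152 151 152 155 156]
 [142 140 139 137 134 133 133 137 157 156 142 141 141 144 166 165 138 119 123 120 118 117 117]
 [159 157 157 156 157 157 155 156 139 139 137 135 135 136 134 133 161 153 154 154 156 157 157]
 [158 158 157 157 159 159 150 140 133 115  98  98  96  96 121 125 129 157 153 154 156 156 155]
 [158 159 159 159 157 157 152 126 103  96  98 205 212  90  86 113 117 146 153 154 154 155 155]
 [156 157 128 103  94 104 149 121  95  99 121 237 243  87  82  77 110 128 153 155 156 155 155]
 [ 95  98 
[... 484 characters left out ...]
95  74  78  82 104 160 133 113  83  98 131 154 138  95  96  99  98  98  96]
 [239 170  97  98  96  83  82  86  89  95 122 163 179 177 128 108  95  96  95  99 100  97 104]
 [240 228 127  96  96  93  86  89  91  93  96  99  98  95  95  96  94  96  95  98 100  98 238]
 [238 238 197 104  96  95  96  91  94  96  98  98  95  95  96  97  95  96  95  98  99 212 240]
 [238 238 236 165  97  97  95  95  97  95  96  95  96  95  96  99  95  96  95  96 130 238 238]
 [239 238 238 117  97  97  94  94  96  94  94  95  95  94  96  98  95  95  96  96 101 224 237]]
23.65 [498.4293 -20.7767 181.6741] [0.5177 0.1171 0.4075] 47.4 -> [501.1147 -21.1643 126.2991]
rel [-0.0105 -0.0008  0.1845  0.0001 -0.0052  0.0011]
```

{"method": "move_arm", "body": {
  "rows": "-0.0105 0 0.08 0 -0.005 0 -0.1; -0.0105 0 0.14 0 -0.005 0 -0.1; -0.0105 0 0.184 0 -0.005 0 -0.1; -0.0105 0 0.184 0 -0.005 0 -0.1; -0.0105 0 0.184 0 -0.005 0 1; -0.0105 0 0.184 0 -0.005 0 1; -0.0105 0 0.184 0 -0.005 0 1; -0.0105 0 0.184 0 -0.005 0 1; -0.0105 0 0.184 0 -0.005 0 1"
}}

```text
clock: 24.4
eef_pos: [502.9, -21.0, 127.6]
tool_rot: [3.141, 0.002, 3.077]
force: [-1.3, 2.5, 5.9]
width: 10.3
gripper_force: 58.8
```

```bash
python3 - <<'E'
from plan import *
from cell import *
s=read_state();w=W.T@(s["eef_pos"]-C);print(w,s["force"],s["width"])
E
python3 arc.py 4.68 5.8 10; python3 arc.py 5.8 6.2 10
```

```text
[  0.91339028 -39.65216643  31.21863218] [-1.33045751  2.50722021  5.91971871] 10.28044414861474
-0.0129 0.0003 -0.0074; -0.0258 0.0024 -0.0148; -0.0383 0.0060 -0.0220; -0.0504 0.0113 -0.0290; -0.0620 0.0180 -0.0356; -0.0728 0.0262 -0.0418; -0.0827 0.0358 -0.0475; -0.0917 0.0466 -0.0526; -0.0995 0.0585 -0.0571; -0.1062 0.0713 -0.0609; 
-0.0021 0.0048 -0.0012; -0.0040 0.0096 -0.0023; -0.0057 0.0146 -0.0033; -0.0073 0.0196 -0.0041; -0.0087 0.0247 -0.0049; -0.0099 0.0298 -0.0056; -0.0109 0.0350 -0.0062; -0.0117 0.0403 -0.0067; -0.0124 0.0456 -0.0071; -0.0129 0.0509 -0.0073;
```

{"method": "move_arm", "body": {
  "rows": "-0.0129 0.0003 -0.0074 0 0 0 1; -0.0258 0.0024 -0.0148 0 0 0 1; -0.0383 0.006 -0.022 0 0 0 1; -0.0504 0.0113 -0.029 0 0 0 1; -0.062 0.018 -0.0356 0 0 0 1; -0.0728 0.0262 -0.0418 0 0 0 1; -0.0827 0.0358 -0.0475 0 0 0 1; -0.0917 0.0466 -0.0526 0 0 0 1; -0.0995 0.0585 -0.0571 0 0 0 1; -0.1062 0.0713 -0.0609 0 0 0 1; -0.1062 0.0713 -0.0609 0 0 0 1"
}}

```text
clock: 25.32
eef_pos: [535.9, -2.9, 145.7]
tool_rot: [-3.141, 0.001, 3.076]
force: [-3.9, 0.9, 7.4]
width: 10.4
gripper_force: 59.6
```

```bash
cat > st.py <<'E'
from plan import *
from cell import *
np.set_printoptions(precision=2,suppress=True)
s=read_state();w=W.T@(s["eef_pos"]-C);f=W.T@s["force"];a=np.arctan2(w[1],w[0]);print(w,a+2*np.pi,"F wheel",f,"tang",f[:2]@[-np.sin(a),np.cos(a)],s["width"])
E
python3 st.py
```

```text
[ 37.43 -19.46  31.08] 5.80369260554404 F wheel [0.3  0.68 8.39] tang 0.7374648290871184 10.397038176297519
```

Not at the stop yet, so I'll go on slowly.

{"method": "move_arm", "body": {
  "rows": "-0.0021 0.0048 -0.0012 0 0 0 1; -0.004 0.0096 -0.0023 0 0 0 1; -0.0057 0.0146 -0.0033 0 0 0 1; -0.0073 0.0196 -0.0041 0 0 0 1; -0.0073 0.0196 -0.0041 0 0 0 1"
}}

```text
clock: 25.73
eef_pos: [538.4, 2.2, 146.9]
tool_rot: [-3.14, 0.001, 3.075]
force: [-4.0, -0.1, 7.1]
width: 10.3
gripper_force: 59.7
```

```bash
python3 st.py; python3 arc.py 5.96 6.2 6
```

```text
[ 39.89 -14.25  31.06] 5.940143757970517 F wheel [ 0.07 -0.34  8.11] tang -0.29783996364756254 10.27281276371951
-0.0014 0.0051 -0.0008; -0.0026 0.0102 -0.0015; -0.0036 0.0154 -0.0021; -0.0044 0.0207 -0.0026; -0.0051 0.0260 -0.0030; -0.0056 0.0313 -0.0033;
```

{"method": "move_arm", "body": {
  "rows": "-0.0014 0.0051 -0.0008 0 0 0 1; -0.0026 0.0102 -0.0015 0 0 0 1; -0.0026 0.0102 -0.0015 0 0 0 1"
}}

```text
clock: 25.98
eef_pos: [539.4, 5.1, 147.5]
tool_rot: [-3.14, 0.001, 3.075]
force: [-4.2, -0.6, 7.3]
width: 10.5
gripper_force: 59.7
```

```bash
python3 st.py
```

```text
[ 40.91 -11.23  31.06] 6.01523583870617 F wheel [ 0.   -0.85  8.38] tang -0.8172330302593048 10.462863734670652
```

{"method": "move_arm", "body": {
  "rows": "-0.001 0.0052 -0.0006 0 0 0 1; -0.0018 0.0105 -0.0011 0 0 0 1; -0.0018 0.0105 -0.0011 0 0 0 1"
}}

```text
clock: 26.23
eef_pos: [539.8, 6.2, 147.6]
tool_rot: [-3.138, 0.0, 3.074]
force: [-3.7, -4.8, 6.7]
width: 10.3
gripper_force: 59.6
```

```bash
python3 st.py
```

```text
[ 41.22 -10.15  31.05] 6.041718503792786 F wheel [ 0.47 -5.05  7.47] tang -4.79114905658725 10.300166635944809
```

{"method": "move_arm", "body": {
  "rows": "0 0.006 0 0 0 0 1; 0 0.012 0 0 0 0 1; 0 0.012 0 0 0 0 1"
}}

```text
clock: 26.48
eef_pos: [539.8, 6.4, 147.6]
tool_rot: [-3.134, -0.0, 3.072]
force: [-4.1, -11.2, 8.1]
width: 10.3
gripper_force: 59.8
```

```bash
python3 st.py
```

```text
[41.22 -9.94 31.05] 6.046695603499498 F wheel [  1.12 -11.45   8.7 ] tang -10.86775082206411 10.298672075644767
```

The end stop is felt: 11 N with no further travel. Now I'll open and retreat.

{"method": "move_arm", "body": {
  "rows": "0 0 0 0 0 0 -0.1; 0 0 0 0 0 0 -0.1; 0 -0.01 0 0 0 0 -0.1; 0 -0.01 -0.1 0 0 0 -0.1; 0 -0.01 -0.2 0 0 0 -0.1; 0 -0.01 -0.3 0 0 0 -0.1; 0.15 -0.01 -0.4 0 0 0 -0.1; 0.25 -0.01 -0.4 0 0 0 -0.1; 0.25 -0.01 -0.4 0 0 0 -0.1; 0.25 -0.01 -0.4 0 0 0 -0.1; 0.25 -0.01 -0.4 0 0 0 -0.1"
}}

```text
clock: 27.4
eef_pos: [466.2, 15.1, 267.3]
tool_rot: [3.141, 0.003, 3.077]
force: [0.2, 0.3, -0.5]
width: 47.2
gripper_force: 0.0
```

```bash
python3 - <<'E'
from plan import *
from cell import *
np.set_printoptions(precision=1,suppress=True)
s=read_state();d=get_image("wrist");print(s["eef_pos"],s["force"],s["qd"])
g=cv2.cvtColor(d["img"],cv2.COLOR_RGB2GRAY)
# crank top (dark) position: centroid of dark px near predicted grip
for a in (5.9,6.0,6.05,6.2): print(a,wproj(d,s,wp(40*np.cos(a),40*np.sin(a),27)))
c=wproj(d,s,wp(40*np.cos(6.05),40*np.sin(6.05),27)).astype(int);m=g[c[1]-30:c[1]+31,c[0]-30:c[0]+31]<55
y,x=np.where(m);print(len(x),x.mean()+c[0]-30,y.mean()+c[1]-30)
# any bright blank at the former stand places (top camera), cover gap empty
t=get_image("top")["img"]
T=get_image("top")
for P in ([439.5,173.9,27],[432.8,286.2,27]):
    u=proj(T,P).astype(int);print(u,t[u[1]-3:u[1]+4,u[0]-3:u[0]+4].max(axis=(0,1)))
E
```

```text
[466.2  15.1 267.3] [ 0.2  0.3 -0.5] [ 0.  0.  0. -0.  0.  0. -0.]
5.9 [310.2 326.6]
6.0 [315.1 328.3]
6.05 [317.6 329. ]
6.2 [325.2 330.2]
147 315.4829931972789 327.4829931972789
[317 267] [166 141 110]
[261 271] [159 144 121]
```

```bash
python3 -c "
from cell import *
print(finish_job())"
```

```text
the job is handed in; nothing more can be done
None
```

I put one blank in each cup, flat end down, cranked the wheel to its end stop (about 11 N with no further travel), released it and handed the job in at about 27 s. Both blanks look fully home in the wrist images, though leaning slightly in the bore; that is from pixel readings, since I had used all 10 picture views.

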